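Ready the tea-light warmer: candle from behind the jars

TASK

Get the blue candle warmer ready for the teapot. Stand the honey jar and the red-capped spice jar from the narrow rack on the chopping board to free the tea light behind them, pass the tea light down through the warmer's round opening without it touching the rim and seat it in the candle cup, then lay the iron grate flat in the warmer's rim. Put both jars back in the rack, each upright where it stood.

Things in the scene. Friction and masses are not known exactly. Their poses are not given: they have to be found in the camera images.
- light: tea light: low metal cup, 38 mm in diameter, 15 mm high, pale green wax. Loose. Origin: centre of its underside, z up. At the start it lies in the rack's lane between the rear jar and the back wall.
- honey: honey jar with a grey lid, straight sided, 58 mm in diameter, 95 mm high, 0.27 kg. Loose. Origin: centre of its underside, z up. It stands in the rack in front of the tea light, nearer or farther than the spice jar.
- spice: spice jar, clear glass with a bright red cap, 45 mm in diameter over the cap (glass 42 mm), 106 mm high, 0.11 kg. Loose. Origin: centre of its underside, z up. It stands in the rack beside the honey jar.
- rack: narrow bamboo rack, fixed, 224 mm (its x) by 86 mm (its y): one lane, inside 208 x 70 mm, low front lip (26 mm) at -x, back wall at +x. Floor 8 mm thick, side and back walls 50 mm high. Origin: centre of its underside. Jars at x about -63 and -4 mm, gripped across the lane above the walls; tea light at about +50 mm, room for fingers only along the lane once the jars are gone.
- board: wooden chopping board, fixed, 230 mm (its x) by 340 mm (its y), 18 mm thick; the place to set the jars down meanwhile. The grate lies on its +y part at the start, the -y part is empty. Origin: centre of its underside, z up.
- warmer: blue stoneware candle warmer, fixed: a round drum 152 mm in diameter and 56 mm high, open at the top, hollow (136 mm inside). Origin: centre of its underside, z up.
- warmer_rim: the warmer's rim, fixed to it: opening 100 mm in diameter through a ledge (ledge top 46 mm above the worktop, underside 38 mm), and above the ledge a recess 117 mm in diameter, 10 mm deep, that takes the grate. Origin: centre of the opening at the height of the ledge top.
- candle_cup (a point): centre of the candle cup's floor inside the warmer, under the middle of the opening, 12 mm above the worktop. The white cup is 43 mm in diameter inside, with a wall 5 mm high and 4.5 mm thick.
- grate: round dark iron grate, loose, 108 mm in diameter, 10 mm thick, 0.16 kg: a ring 9 mm wide with one straight bar across the middle (along its x, 12 mm wide), to be pinched with fingers in the gaps on both sides; four 12 mm ribs point inward at 45 degrees to the bar. Origin: centre of its underside, z up. Seated, its underside is 46 mm above the worktop, at any angle about z.

How it is judged:
By the outcome, as a careful person would: the job done as asked, in the order asked, and still so for the second after the job is handed in, with the robot touching nothing.
It also fails if it takes over 136 s, if anything falls off the work surface, if the arm or the gripper's body presses on something with over 40 N, if the wrist force passes 120 N, or if a joint passes its speed limit or range.

ROBOT

A 7-joint arm with a two-finger parallel gripper is mounted at the origin on a cart in front of the work surface, level with it; the furniture and walls round the work are solid. World frame = base frame: x ahead of the robot, y to its left, z up, the work surface at z = 0. Lengths are in m, angles in rad, forces in N, time in s.
With the tool pointing down it reaches from about 0.4 to 0.85 m from the base axis. Payload 10.4 kg.
Tool frame: the origin (TCP) lies on the centre line of the jaws, within the pads' length; the fingertips stand 17 mm ahead of it and the grasp point (between the pads) lies 2 mm behind it; z points along the fingers, y is the line along which they close (so a half turn about z gives the same grasp; the last joint's range is limited). The gripper opens to 85 mm and grips with 20 to 120 N. Pads are 22 mm wide; open, the fingers measure 114 mm over their backs; the gripper's body (76 mm by 85 mm) begins 54 mm behind the grasp point. The pads swing forward as they close: fully open they stand 13 mm farther back than shut.
Start: joints at [-1.161, 0.332, -0.065, 1.46, 0.022, 1.35, -0.088], TCP at [0.262, 0.567, 0.248] pointing down, gripper open.
Joint ranges: [-2.6, 2.6], [-0.5, 2.12], [-1.47, 1.34], [0.16, 2.42], [-1.27, 4.41], [0.06, 2.06], [-2.6, 2.6]. Speed limits (rad/s): [2.22, 2.22, 2.79, 2.79, 3.14, 3.14, 3.14].

INTERFACE

Orientations are given as a unit quaternion [x, y, z, w].
In Python, from workcell import get_obs, optics, job gives the robot as it stands. The module is installed in compiled form; this text tells all that it offers.
- The arm moves only by the tool send_rows, never from a script. Its argument "plan" is a list that holds one entry, the list of rows, each a list of 7 numbers: the turn, a rotation vector about the tool's x, y, z in units of 1.5 rad (1.0 is 1.5 rad), then the shift along the tool's x, y, z in units of 20 cm (1.0 is 20 cm), then the opening, from 0 (shut) to 1 (fully open). A call has 1 to 20 rows; each row shifts and turns the commanded pose from where the row before left it, along the tool's axes as they then stand; what a row does not reach is not made up. A row lasts 1/12 s, in which the tool goes at most 41.7 mm and 7.16 degrees, less where a joint would pass 70% of its speed; a pose out of reach is approached as far as the arm can. A call with a number of a shift or a turn outside -1 to 1 is refused whole. A call with a gripper value outside its range is refused whole. The fingers move at their own pace and stop on an object; "squeeze" is the grip in N (left out, the last holds). Time passes only in rows, so rows that do not move let the fingers close. It gives the time, the measured TCP pose, the force, the opening and the grip force at its end, in the units of the state.
- get_obs(): the state, without advancing time (a new reading comes with each control period).
- optics.camera(name): name is "scene" or "top"; returns the picture (480x640x3 uint8, red, green, blue); there is no depth.
- optics.get_calibration(name): a dict with "intrinsics" (3x3 intrinsics, pixels), "world_from_camera" (4x4, takes a point from camera to world coordinates). Camera axes: x right, y up, looking along -z (the intrinsics and any distortion apply to the point x, -y, -z); pixel columns grow to the right and rows downward; lengths in m; the calibration is good to about 2 mm. A picture is of the moment at which its call begins. get_calibration takes no time and is no camera call.
- job.hand_in(): hands the job in; it is judged then, once.
The state is a dict: "clock": time; "joint_pos": joint angles; "joint_velocities": joint speeds; "tau": joint torques, N m; "position": TCP position; "ee_rot": TCP orientation; "ft_force": force on the tool from outside, world axes, zero at the start; "torque": the same for the moment, N m; "grip_width": opening from 0.0 (shut) to 1.0 (fully open); "grasp_force": force on a finger pad.
Only numpy, scipy, OpenCV 4.12 (cv2) and the standard library are available. Lean on these libraries where they do the work, as an engineer would, in place of code of your own. Each camera call takes 0.05 s, during which the arm holds its last target. There are 200 camera calls.

## Working session

There is one attempt and no reset: what is moved stays moved. The work goes in short steps, Python scripts to look and compute and a tool call to move; the robot and the scene stay as the last step left them, time stands still between calls to the robot, and variables do not carry over. Pictures are saved under pics/ and viewed, at most 14 in all, crops included, and the job is handed in when it is done.

Besides the shell and the picture viewer there is one more tool, called by a JSON object that holds its "op" and its "data". send_rows: Moves the arm, as the interface text tells. Its arguments: {"type":"object","properties":{"plan":{"type":"array"},"squeeze":{"type":"number"}},"required":["plan"]}

```bash
mkdir -p pics
python3 - <<'E'
from workcell import get_obs, optics, job
import cv2,numpy as np
o=get_obs(); print({k:np.round(v,3).tolist() for k,v in o.items()})
for n in("scene","top"):
    im=optics.camera(n); cv2.imwrite(f"pics/{n}0.png",im[:,:,::-1]); c=optics.get_calibration(n)
    print(n,{k:np.round(v,4).tolist() if not isinstance(v,str) else v for k,v in c.items()})
E
```

```text
{'clock': 0.0, 'joint_pos': [-1.161, 0.333, -0.065, 1.461, 0.022, 1.35, -0.089], 'joint_velocities': [0.001, 0.001, 0.003, -0.001, -0.001, 0.003, 0.0], 'tau': [-0.001, -62.546, 0.048, -39.159, 0.016, 0.01, 0.0], 'position': [0.262, 0.567, 0.248], 'ee_rot': [0.215, 0.977, -0.001, -0.0], 'ft_force': [-0.321, 0.432, -0.589], 'torque': [-0.031, -0.003, -0.026], 'grasp_force': 0.0, 'grip_width': 0.998}
scene {'intrinsics': [[437.6658, 0.0, 323.5832], [0.0, 437.6658, 238.0427], [0.0, 0.0, 1.0]], 'world_from_camera': [[0.8872, 0.298, -0.3522, 0.1432], [-0.4614, 0.5772, -0.6737, -0.7487], [0.0025, 0.7602, 0.6496, 0.7248], [0.0, 0.0, 0.0, 1.0]]}
top {'intrinsics': [[621.0444, 0.0, 304.8329], [0.0, 621.0444, 236.2421], [0.0, 0.0, 1.0]], 'world_from_camera': [[0.0069, 0.9931, -0.1169, 0.3166], [-1.0, 0.0075, 0.0044, -0.029], [0.0052, 0.1169, 0.9931, 1.444], [0.0, 0.0, 0.0, 1.0]]}
```

View pics/scene0.png

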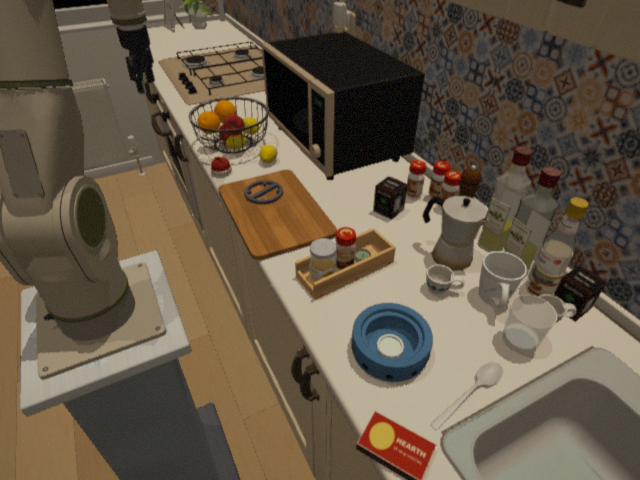

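View pics/top0.png

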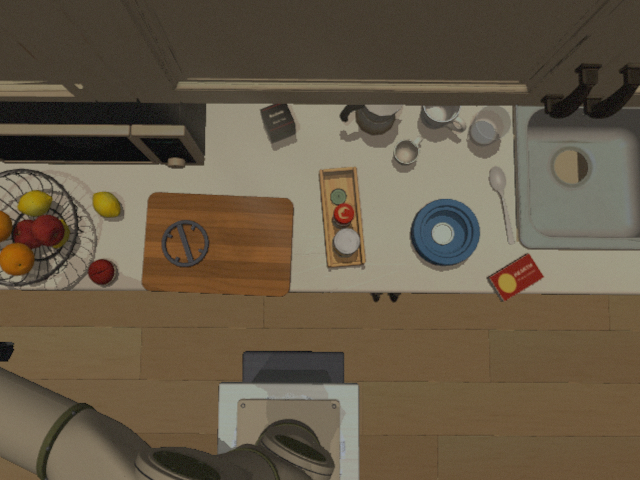

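The top view shows the grate (185,243) on the board, the honey jar's lid (347,241), red cap (344,214), tea light (338,197) and warmer (445,233). The honey jar is the front one. Next I'll measure them.

```bash
cat > h.py <<'E'
from workcell import get_obs, optics, job
import cv2,numpy as np
from scipy.spatial.transform import Rotation as R
def cast(n,uv,z):
    c=optics.get_calibration(n);K=np.array(c["intrinsics"]);T=np.array(c["world_from_camera"])
    uv=np.atleast_2d(np.array(uv,float))
    d=np.c_[(uv[:,0]-K[0,2])/K[0,0],-(uv[:,1]-K[1,2])/K[1,1],-np.ones(len(uv))]@T[:3,:3].T
    o=T[:3,3]; return o+d*((z-o[2])/d[:,2])[:,None]
def biggest(m):
    c,_=cv2.findContours(m.astype(np.uint8),cv2.RETR_EXTERNAL,cv2.CHAIN_APPROX_NONE)
    return max(c,key=cv2.contourArea)[:,0,:]
def roi(m,x0,x1,y0,y1):
    r=np.zeros_like(m);r[y0:y1,x0:x1]=m[y0:y1,x0:x1];return r
E
python3 - <<'E'
from h import *
im=cv2.imread("pics/top0.png");H=cv2.cvtColor(im,cv2.COLOR_BGR2HSV).astype(int);h,s,v=H[...,0],H[...,1],H[...,2]
def circ(name,m,z,n="top"):
    c=biggest(m);p=cast(n,c,z)[:,:2].astype(np.float32)
    (e,r)=cv2.minEnclosingCircle(p);f=cv2.fitEllipse(p);print(name,len(c),"enc",np.round(e,4),round(r*2,4),"ell",np.round(f[0],4),np.round(f[1],4))
circ("warmer",roi((h>95)&(h<120)&(s>100),400,500,180,280),.056)
circ("cap",roi(((h<6)|(h>174))&(s>150)&(v>90),325,365,200,230),.114)
circ("honey",roi((s<60)&(v>100),330,362,226,258),.103)
circ("light",roi((h>35)&(h<95)&(s>25),325,352,185,206),.023)
circ("grate",roi((s<90)&(v<120),155,215,212,275),.028)
circ("cup",roi((s<60)&(v>130),425,460,218,250),.017)
b=biggest(roi((h>3)&(h<25)&(s>70),135,305,185,300));p=cast("top",b,.018)[:,:2].astype(np.float32);print("board",cv2.minAreaRect(p))
b=biggest(roi((h>8)&(h<30)&(s>60)&(v>80),312,375,160,275));p=cast("top",b,.05)[:,:2].astype(np.float32);print("rack",cv2.minAreaRect(p))
a=cv2.resize(im[155:285,310:490],None,fx=4,fy=4,interpolation=cv2.INTER_CUBIC);g=cv2.resize(im[200:290,140:300],None,fx=4,fy=4,interpolation=cv2.INTER_CUBIC)
cv2.imwrite("pics/c1.png",a);cv2.imwrite("pics/c2.png",g)
E
```

```text
warmer 424 enc [ 0.4924 -0.3517] 0.1526 ell [ 0.4866 -0.3518] [0.1307 0.1388]
cap 54 enc [ 0.5251 -0.1185] 0.0431 ell [ 0.5247 -0.1187] [0.0405 0.0407]
honey 70 enc [ 0.4659 -0.1255] 0.0567 ell [ 0.4656 -0.1256] [0.0541 0.0545]
light 40 enc [ 0.578  -0.1111] 0.0354 ell [ 0.5781 -0.1111] [0.0316 0.0337]
grate 132 enc [0.4663 0.2398] 0.1082 ell [0.4657 0.2397] [0.1051 0.1059]
cup 58 enc [ 0.4946 -0.3543] 0.0506 ell [ 0.4946 -0.3541] [0.0474 0.049 ]
board ((0.46274322271347046, 0.1596222072839737), (0.24795934557914734, 0.3861803710460663), 0.4025752544403076)
rack ((0.526672899723053, -0.1185964047908783), (0.22893191874027252, 0.08948241174221039), 5.514872074127197)
```

View pics/c1.png

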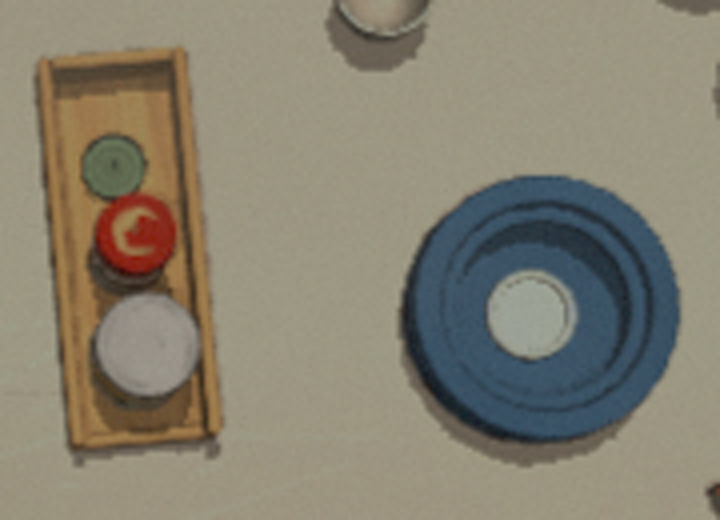

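View pics/c2.png

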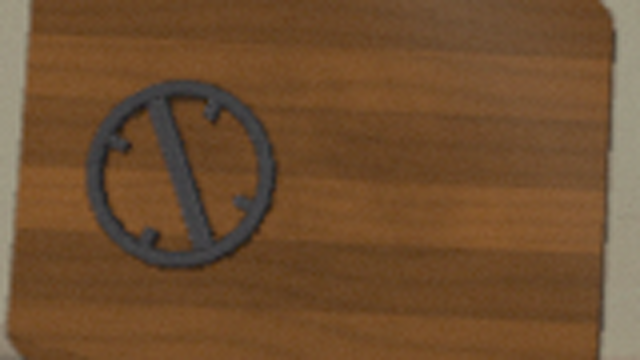

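Everything I measured is consistent with the given sizes. The first move is to turn the jaws across the lane and go over to the rack.

```bash
cat >> h.py <<'E'
def go(p,ang=None):
    "print turn about tool z and shift (after the turn) in row units; ang = world angle of tool y, deg"
    o=get_obs();M=R.from_quat(o["ee_rot"]).as_matrix();q=np.array(o["position"])
    a=np.degrees(np.arctan2(M[1,1],M[0,1]));t=0
    if ang is not None: t=((ang-a+90)%180)-90
    else: ang=a
    M2=R.from_euler("z",t,degrees=True).as_matrix()@M
    d=M2.T@(np.array(p)-q)/.2
    print("t",round(o["clock"],2),"pos",np.round(q,4),"yaw",round(a,2),"tilt",np.round(M[:2,2],4),"turn",round(-np.radians(t)/1.5,4),"shift",np.round(d,4),"mm",np.round(d*200,1),"open",round(o["grip_width"],3),"gf",round(o["grasp_force"],1),"F",np.round(o["ft_force"],1),"j",np.round(o["joint_pos"],2))
E
python3 -c "
from h import *
go([.466,-.1255,.25],95)"
```

```text
t 0.1 pos [0.262  0.5671 0.2476] yaw 65.21 tilt [-0.0005 -0.0012] turn -0.3467 shift [-0.7143 -3.5386 -0.0074] mm [-142.9 -707.7   -1.5] open 1.0 gf 0.0 F [ 0.6 -0.5  0.2] j [-1.16  0.33 -0.06  1.46  0.02  1.35 -0.09]
```

{"op": "send_rows", "data": {"plan": [[[0,0,-0.0693,0,0,0,1],[0,0,-0.0693,0,0,0,1],[0,0,-0.0693,0,0,0,1],[0,0,-0.0693,0,0,0,1],[0,0,-0.0693,0,0,0,1],[0,0,0,-0.01,-0.09,0,1],[0,0,0,-0.03,-0.17,0,1],[0,0,0,-0.036,-0.18,0,1],[0,0,0,-0.036,-0.18,0,1],[0,0,0,-0.036,-0.18,0,1],[0,0,0,-0.036,-0.18,0,1],[0,0,0,-0.036,-0.18,0,1],[0,0,0,-0.036,-0.18,0,1],[0,0,0,-0.036,-0.18,0,1],[0,0,0,-0.036,-0.18,0,1],[0,0,0,-0.036,-0.18,0,1],[0,0,0,-0.036,-0.18,0,1],[0,0,0,-0.036,-0.18,0,1],[0,0,0,-0.036,-0.18,0,1],[0,0,0,-0.036,-0.18,0,1]]]}}

```text
clock: 1.77
position: [0.4084, 0.0563, 0.2482]
ee_rot: [-0.043, 0.999, 0.0, -0.0]
ft_force: [1.5, 0.7, -0.0]
grip_width: 1.001
grasp_force: 0.0
```

```bash
python3 -c "
from h import *
go([.466,-.1255,.20],95)"
```

```text
t 1.77 pos [0.4084 0.0563 0.2482] yaw 94.98 tilt [-0.      0.0003] turn -0.0002 shift [-0.2076 -0.9308  0.2407] mm [ -41.5 -186.2   48.1] open 1.001 gf 0.0 F [ 1.5  0.7 -0. ] j [-0.6  -0.17  0.32  1.99  0.06  1.31  1.36]
```

{"op": "send_rows", "data": {"plan": [[[0,0,0,-0.04,-0.17,0,1],[0,0,0,-0.04,-0.17,0.02,1],[0,0,0,-0.04,-0.17,0.03,1],[0,0,0,-0.04,-0.17,0.05,1],[0,0,0,-0.03,-0.15,0.08,1],[0,0,0,-0.018,-0.1,0.06,1],[0,0,0,0,0,0,1],[0,0,0,0,0,0,1]]]}}

```text
clock: 2.43
position: [0.4655, -0.1243, 0.1995]
ee_rot: [-0.042, 0.999, -0.0, -0.001]
ft_force: [-0.3, 0.8, 0.7]
grip_width: 1.0
grasp_force: 0.0
```

```bash
python3 -c "
from h import *
go([.466,-.1255,.078],95)"
```

```text
t 2.43 pos [ 0.4655 -0.1243  0.1995] yaw 94.84 tilt [-0.002  -0.0004] turn -0.0018 shift [-0.0033 -0.0059  0.6075] mm [ -0.7  -1.2 121.5] open 1.0 gf 0.0 F [-0.3  0.8  0.7] j [-0.42  0.04  0.61  1.92 -0.02  1.19  1.85]
```

{"op": "send_rows", "data": {"plan": [[[0,0,0,-0.003,-0.006,0.08,1],[0,0,0,0,0,0.1,1],[0,0,0,0,0,0.1,1],[0,0,0,0,0,0.1,1],[0,0,0,0,0,0.1,1],[0,0,0,0,0,0.08,1],[0,0,0,0,0,0.05,1],[0,0,0,0,0,0,1],[0,0,0,0,0,0,0.5],[0,0,0,0,0,0,0.5],[0,0,0,0,0,0,0.5],[0,0,0,0,0,0,0.5],[0,0,0,0,0,0,0.5],[0,0,0,0,0,0,0.5]]], "squeeze": 35}}

```text
clock: 3.6
position: [0.4678, -0.1246, 0.0796]
ee_rot: [-0.043, 0.999, 0.0, 0.001]
ft_force: [-0.8, -0.2, 6.5]
grip_width: 0.661
grasp_force: 36.5
```

```bash
python3 -c "
from h import *
go([.466,-.1255,.20],95)
im=optics.camera('scene');cv2.imwrite('pics/s1.png',cv2.resize(im[190:320,260:440,::-1],None,fx=4,fy=4,interpolation=cv2.INTER_CUBIC))"
```

```text
t 3.6 pos [ 0.4678 -0.1246  0.0796] yaw 94.98 tilt [0.0023 0.0006] turn -0.0003 shift [ 0.0078 -0.0034 -0.6022] mm [   1.6   -0.7 -120.4] open 0.661 gf 36.5 F [-0.8 -0.2  6.5] j [-0.38  0.22  0.6   2.04 -0.15  0.93  1.96]
```

View pics/s1.png

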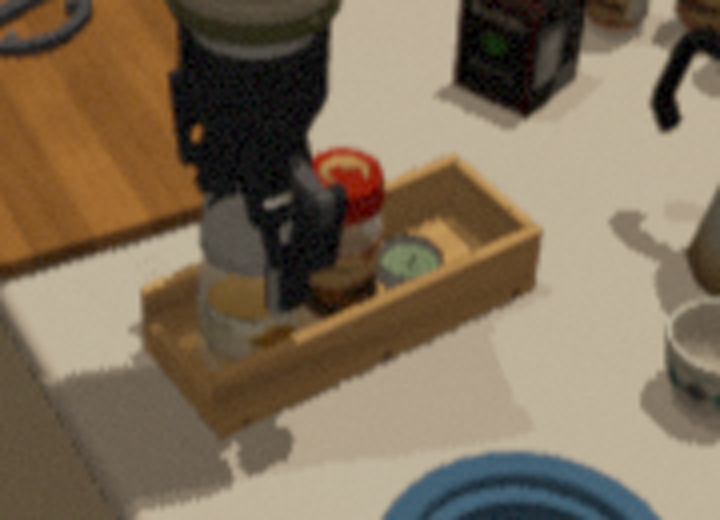

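{"op": "send_rows", "data": {"plan": [[[0,0,0,0,0,-0.03,0.5],[0,0,0,0,0,-0.07,0.5],[0,0,0,0,0,-0.1,0.5],[0,0,0,0,0,-0.1,0.5],[0,0,0,0,0,-0.1,0.5],[0,0,0,0,0,-0.07,0.5],[0,0,0,0.01,0.05,-0.03,0.5],[0,0,0,0.02,0.1,0,0.5],[0,0,0,0.03,0.14,0,0.5],[0,0,0,0.03,0.14,0,0.5],[0,0,0,0.03,0.14,0,0.5],[0,0,0,0.02,0.14,0,0.5],[0,0,0,0.02,0.12,0.03,0.5],[0,0,0,0.02,0.08,0.08,0.5],[0,0,0,0.003,0.034,0.1,0.5],[0,0,0,0,0,0.1,0.5],[0,0,0,0,0,0.08,0.5],[0,0,0,0,0,0.03,0.5],[0,0,0,0,0,0,0.5],[0,0,0,0,0,0,0.5]]]}}

```text
clock: 5.32
position: [0.4142, 0.0602, 0.0949]
ee_rot: [-0.043, 0.999, -0.0, 0.0]
ft_force: [0.0, 0.2, -2.4]
grip_width: 0.664
grasp_force: 38.2
```

```bash
python3 -c "
from h import *
go([.415,.06,.0895],95)"
```

```text
t 5.32 pos [0.4142 0.0602 0.0949] yaw 94.96 tilt [0.0002 0.    ] turn -0.0005 shift [-0.0041 -0.0011  0.0272] mm [-0.8 -0.2  5.4] open 0.664 gf 38.2 F [ 0.   0.2 -2.4] j [-0.63  0.02  0.39  2.17 -0.01  0.95  1.42]
```

{"op": "send_rows", "data": {"plan": [[[0,0,0,0,0,0.01,0.5],[0,0,0,0,0,0.01,0.5],[0,0,0,0,0,0.006,0.5],[0,0,0,0,0,0,0.5]]]}}

```text
clock: 5.65
position: [0.414, 0.0603, 0.0892]
ee_rot: [-0.043, 0.999, 0.0, 0.0]
ft_force: [0.3, 0.0, -3.4]
grip_width: 0.662
grasp_force: 38.2
```

{"op": "send_rows", "data": {"plan": [[[0,0,0,0,0,0.005,0.5],[0,0,0,0,0,0.005,0.5],[0,0,0,0,0,0,0.5]]]}}

```text
clock: 5.9
position: [0.4153, 0.0603, 0.0891]
ee_rot: [-0.043, 0.999, 0.001, 0.001]
ft_force: [-6.7, -3.6, 23.4]
grip_width: 0.665
grasp_force: 39.7
```

{"op": "send_rows", "data": {"plan": [[[0,0,0,0,0,-0.006,0.5],[0,0,0,0,0,0,0.8],[0,0,0,0,0,0,1],[0,0,0,0,0,0,1],[0,0,0,0,0,0,1],[0,0,0,0,0,0,1],[0,0,0,0,0,-0.05,1],[0,0,0,0,0,-0.1,1],[0,0,0,0,0,-0.15,1],[0,0,0,0,0,-0.15,1],[0,0,0,0,0,-0.1,1],[0,0,0,0,0,0,1]]]}}

```text
clock: 6.9
position: [0.4159, 0.0608, 0.2023]
ee_rot: [-0.043, 0.999, 0.001, 0.003]
ft_force: [0.6, 0.2, 0.2]
grip_width: 0.998
grasp_force: 0.0
```

```bash
python3 -c "
from h import *
go([.525,-.1195,.20],95)"
```

```text
t 6.9 pos [0.4159 0.0608 0.2023] yaw 94.98 tilt [0.0059 0.0027] turn -0.0003 shift [-0.4647 -0.9456  0.0121] mm [ -92.9 -189.1    2.4] open 0.998 gf 0.0 F [0.6 0.2 0.2] j [-0.64 -0.12  0.37  2.05  0.05  1.2   1.36]
```

```bash
cat >> h.py <<'E'
def go(p,ang):
    "rotation vector (tool axes) to point straight down with tool y at world angle ang, then shift in the turned frame"
    o=get_obs();M=R.from_quat(o["ee_rot"]).as_matrix();q=np.array(o["position"])
    a=np.degrees(np.arctan2(M[1,1],M[0,1]));ang=a+((ang-a+90)%180)-90;t=np.radians(ang)
    M2=np.array([[-np.sin(t),np.cos(t),0],[np.cos(t),np.sin(t),0],[0,0,-1]])
    r=R.from_matrix(M.T@M2).as_rotvec()/1.5;d=M2.T@(np.array(p)-q)/.2
    print("t",round(o["clock"],2),"pos",np.round(q,4),"yaw",round(a,2),"tilt",np.round(M[:2,2],4),"turn",np.round(r,4),"shift",np.round(d,4),"mm",np.round(d*200,1),"open",round(o["grip_width"],3),"gf",round(o["grasp_force"],1),"F",np.round(o["ft_force"],1),"j1,7",np.round(o["joint_pos"],2)[[0,6]])
E
python3 -c "
from h import *
go([.525,-.1195,.20],95)"
```

```text
t 6.9 pos [0.4159 0.0608 0.2023] yaw 94.98 tilt [0.0059 0.0027] turn [ 0.0014  0.004  -0.0003] shift [-0.4648 -0.9456  0.0113] mm [ -93.  -189.1    2.3] open 0.998 gf 0.0 F [0.6 0.2 0.2] j1,7 [-0.64  1.36]
```

{"op": "send_rows", "data": {"plan": [[[0,0,0,-0.03,-0.06,0,1],[0,0,0,-0.06,-0.12,0,1],[0,0,0,-0.075,-0.16,0,1],[0,0,0,-0.075,-0.16,0,1],[0,0,0,-0.075,-0.16,0,1],[0,0,0,-0.07,-0.13,0,1],[0,0,0,-0.05,-0.1,0,1],[0,0,0,-0.03,-0.056,0,1],[0,0,0,0,0,0,1],[0,0,0,0,0,0,1]]]}}

```text
clock: 7.73
position: [0.5227, -0.1204, 0.1974]
ee_rot: [-0.043, 0.999, -0.0, -0.001]
ft_force: [0.5, 0.4, 0.7]
grip_width: 1.003
grasp_force: 0.0
```

Run:
```python
from h import *
go([.525,-.1195,.078],95)
im=optics.camera("top")[:,:,::-1].copy();cv2.imwrite("pics/top1.png",im)
H=cv2.cvtColor(im,cv2.COLOR_BGR2HSV).astype(int);h,s,v=H[...,0],H[...,1],H[...,2]
m=roi((s<70)&(v>90),225,292,215,290)
c=biggest(m);p=cast("top",c,.113)[:,:2].astype(np.float32);print(c.mean(0),cv2.minEnclosingCircle(p),cv2.fitEllipse(p))
```

```text
t 7.73 pos [ 0.5227 -0.1204  0.1974] yaw 94.91 tilt [-0.0015 -0.0005] turn [-0.0002 -0.001  -0.001 ] shift [-0.012   0.0036  0.5972] mm [ -2.4   0.7 119.4] open 1.003 gf 0.0 F [0.5 0.4 0.7] j1,7 [-0.41  1.9 ]
[260.91780822 264.60273973] ((0.41075506806373596, 0.05774674192070961), 0.02934000827372074) ((0.4117452800273895, 0.0586414635181427), (0.05384323373436928, 0.055511049926280975), 17.928133010864258)
```

{"op": "send_rows", "data": {"plan": [[[0,0,0,-0.012,0.004,0.08,1],[0,0,0,0,0,0.1,1],[0,0,0,0,0,0.1,1],[0,0,0,0,0,0.1,1],[0,0,0,0,0,0.1,1],[0,0,0,0,0,0.07,1],[0,0,0,0,0,0.04,1],[0,0,0,0,0,0,1],[0,0,0,0,0,0,0.6],[0,0,0,0,0,0,0.6],[0,0,0,0,0,0,0.5],[0,0,0,0,0,0,0.4],[0,0,0,0,0,0,0.35],[0,0,0,0,0,0,0.35],[0,0,0,0,0,0,0.35]]], "squeeze": 30}}

```text
clock: 9.03
position: [0.526, -0.119, 0.0813]
ee_rot: [-0.044, 0.999, 0.0, 0.001]
ft_force: [-1.6, 1.9, 6.8]
grip_width: 0.509
grasp_force: 30.0
```

```bash
python3 -c "
from h import *
go([.51,.06,.18],95)"
```

```text
t 9.03 pos [ 0.526  -0.119   0.0813] yaw 94.99 tilt [0.0016 0.0006] turn [ 0.0003  0.0011 -0.0001] shift [ 0.0019  0.8984 -0.4935] mm [  0.4 179.7 -98.7] open 0.509 gf 30.0 F [-1.6  1.9  6.8] j1,7 [-0.36  1.98]
```

{"op": "send_rows", "data": {"plan": [[[0,0,0,0,0,-0.03,0.35],[0,0,0,0,0,-0.07,0.35],[0,0,0,0,0,-0.1,0.35],[0,0,0,0,0,-0.1,0.35],[0,0,0,0,0,-0.1,0.35],[0,0,0,0,0,-0.07,0.35],[0,0,0,0,0.05,-0.03,0.35],[0,0,0,0,0.1,0,0.35],[0,0,0,0,0.14,0,0.35],[0,0,0,0,0.14,0,0.35],[0,0,0,0,0.14,0,0.35],[0,0,0,0,0.13,0,0.35],[0,0,0,0,0.1,0.03,0.35],[0,0,0,0,0.07,0.08,0.35],[0,0,0,0,0.028,0.1,0.35],[0,0,0,0,0,0.1,0.35],[0,0,0,0,0,0.08,0.35],[0,0,0,0,0,0.03,0.35],[0,0,0,0,0,0,0.35],[0,0,0,0,0,0,0.35]]]}}

```text
clock: 10.7
position: [0.51, 0.0596, 0.097]
ee_rot: [-0.043, 0.999, -0.0, 0.0]
ft_force: [0.7, -0.5, -0.9]
grip_width: 0.509
grasp_force: 30.8
```

```bash
python3 -c "
from h import *
go([.51,.06,.0915],95)"
```

```text
t 10.7 pos [0.51   0.0596 0.097 ] yaw 94.96 tilt [ 0.0004 -0.    ] turn [-0.      0.0002 -0.0005] shift [0.     0.002  0.0274] mm [0.  0.4 5.5] open 0.509 gf 30.8 F [ 0.7 -0.5 -0.9] j1,7 [-0.63  1.57]
```

{"op": "send_rows", "data": {"plan": [[[0,0,0,0,0,0.01,0.35],[0,0,0,0,0,0.01,0.35],[0,0,0,0,0,0.005,0.35],[0,0,0,0,0,0,0.35]]]}}

```text
clock: 11.03
position: [0.5098, 0.0598, 0.0915]
ee_rot: [-0.043, 0.999, 0.0, 0.0]
ft_force: [-0.1, -0.2, -1.4]
grip_width: 0.512
grasp_force: 30.8
```

{"op": "send_rows", "data": {"plan": [[[0,0,0,0,0,0.004,0.35],[0,0,0,0,0,0.003,0.35],[0,0,0,0,0,0,0.35]]]}}

```text
clock: 11.28
position: [0.5102, 0.0599, 0.0908]
ee_rot: [-0.043, 0.999, 0.0, 0.0]
ft_force: [-3.3, -0.2, 8.1]
grip_width: 0.509
grasp_force: 31.3
```

{"op": "send_rows", "data": {"plan": [[[0,0,0,0,0,-0.002,0.5],[0,0,0,0,0,0,0.7],[0,0,0,0,0,0,0.9],[0,0,0,0,0,0,0.9],[0,0,0,0,0,0,0.9],[0,0,0,0,0,-0.05,0.9],[0,0,0,0,0,-0.1,0.9],[0,0,0,0,0,-0.15,0.9],[0,0,0,0,0,-0.15,0.9],[0,0,0,0,0,-0.1,0.9],[0,0,0.075,0,0,0,0.9],[0,0,0.075,0,0,0,0.9],[0,0,0.075,0,0,0,0.9],[0,0,0.075,0,0,0,0.9],[0,0,0.075,0,0,0,0.9],[0,0,0.075,0,0,0,0.9],[0,0,0.075,0,0,0,0.6],[0,0,0.075,0,0,0,0.6],[0,0,0.075,0,0,0,0.6],[0,0,0.075,0,0,0,0.6]]]}}

```text
clock: 12.95
position: [0.5098, 0.0596, 0.201]
ee_rot: [0.499, 0.867, 0.0, 0.0]
ft_force: [-0.2, -0.2, -0.2]
grip_width: 0.597
grasp_force: 0.0
```

Run:
```python
from h import *
go([.579,-.110,.15],5)
im=optics.camera("top")[:,:,::-1].copy();cv2.imwrite("pics/top2.png",im)
H=cv2.cvtColor(im,cv2.COLOR_BGR2HSV).astype(int);h,s,v=H[...,0],H[...,1],H[...,2]
for n,m,z in(("light",roi((h>35)&(h<95)&(s>25),325,352,185,206),.023),("cup",roi((s<60)&(v>130),425,460,218,250),.017),("honey",roi((s<70)&(v>90),225,292,240,290),.113),
 ("rack",roi((h>8)&(h<30)&(s>60)&(v>80),312,375,160,275),.05)):
    c=biggest(m);p=cast("top",c,z)[:,:2].astype(np.float32);print(n,c.mean(0),cv2.minEnclosingCircle(p),cv2.minAreaRect(p))
```

```text
t 12.95 pos [0.5098 0.0596 0.201 ] yaw 30.19 tilt [0.0004 0.0002] turn [ 3.000e-04 -1.000e-04  2.931e-01] shift [-0.8751  0.2709  0.2552] mm [-175.    54.2   51. ] open 0.597 gf 0.0 F [-0.2 -0.2 -0.2] j1,7 [-0.73  0.39]
light [337.82051282 196.58974359] ((0.5778145790100098, -0.11124847829341888), 0.01763068325817585) ((0.5768881440162659, -0.11102660000324249), (0.031325094401836395, 0.03329148888587952), 45.59525680541992)
cup [442.48275862 233.03448276] ((0.4946238100528717, -0.354289710521698), 0.025321003049612045) ((0.49466174840927124, -0.35426172614097595), (0.04712158069014549, 0.04841328784823418), 44.77879333496094)
honey [254.54185022 264.99559471] ((0.41168737411499023, 0.07409998774528503), 0.08196012675762177) ((0.4116874039173126, 0.07409998774528503), (0.10532531887292862, 0.12534312903881073), 0.4309247136116028)
rack [340.67985612 216.89208633] ((0.5272204875946045, -0.11745718121528625), 0.12015828490257263) ((0.5268541574478149, -0.11788606643676758), (0.22857461869716644, 0.09084464609622955), 5.456201553344727)
```

{"op": "send_rows", "data": {"plan": [[[0,0,0.0733,0,0,0,0.6],[0,0,0.0733,0,0,0,0.6],[0,0,0.0733,0,0,0,0.6],[0,0,0.0733,0,0,0,0.6],[0,0,0,-0.06,0.02,0,0.6],[0,0,0,-0.12,0.04,0,0.6],[0,0,0,-0.16,0.05,0,0.6],[0,0,0,-0.16,0.05,0.03,0.6],[0,0,0,-0.16,0.05,0.08,0.6],[0,0,0,-0.12,0.04,0.08,0.6],[0,0,0,-0.07,0.021,0.06,0.6],[0,0,0,-0.025,0,0.005,0.6],[0,0,0,0,0,0,0.6],[0,0,0,0,0,0,0.6]]]}}

```text
clock: 14.17
position: [0.5801, -0.1087, 0.1501]
ee_rot: [0.673, 0.74, 0.0, -0.0]
ft_force: [-0.7, 0.1, -0.6]
grip_width: 0.603
grasp_force: 0.0
```

```bash
python3 -c "
from h import *
go([.579,-.110,.05],5)"
```

```text
t 14.17 pos [ 0.5801 -0.1087  0.1501] yaw 5.41 tilt [0.0004 0.0005] turn [ 0.0003 -0.0003  0.0048] shift [-0.0059 -0.0059  0.5004] mm [ -1.2  -1.2 100.1] open 0.603 gf 0.0 F [-0.7  0.1 -0.6] j1,7 [-0.44  0.41]
```

{"op": "send_rows", "data": {"plan": [[[0,0,0.005,-0.006,-0.006,0.05,0.6],[0,0,0,0,0,0.1,0.6],[0,0,0,0,0,0.1,0.6],[0,0,0,0,0,0.1,0.6],[0,0,0,0,0,0.1,0.6],[0,0,0,0,0,0.05,0.6],[0,0,0,0,0,0.02,0.6],[0,0,0,0,0,0.015,0.6],[0,0,0,0,0,0.015,0.6],[0,0,0,0,0,0,0.6],[0,0,0,0,0,0,0.6]]]}}

```text
clock: 15.08
position: [0.5793, -0.1107, 0.04]
ee_rot: [0.676, 0.737, 0.0, 0.0]
ft_force: [-0.6, 0.5, 0.2]
grip_width: 0.598
grasp_force: 0.0
```

Run:
```python
from h import *
go([.579,-.110,.05],5)
im=optics.camera("scene");cv2.imwrite('pics/s2.png',cv2.resize(im[190:320,280:460,::-1],None,fx=4,fy=4,interpolation=cv2.INTER_CUBIC))
```

```text
t 15.08 pos [ 0.5793 -0.1107  0.04  ] yaw 4.9 tilt [0.0011 0.0001] turn [ 0.0007 -0.     -0.0012] shift [ 0.0037 -0.0013 -0.05  ] mm [  0.7  -0.3 -10. ] open 0.598 gf 0.0 F [-0.6  0.5  0.2] j1,7 [-0.38  0.48]
```

View pics/s2.png

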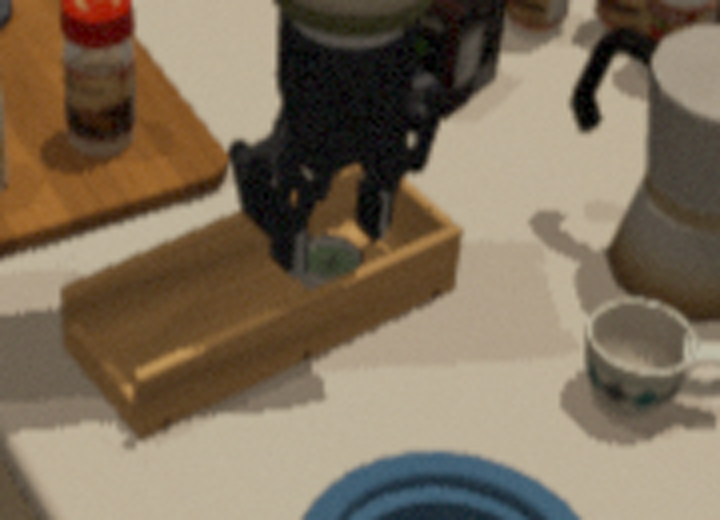

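{"op": "send_rows", "data": {"plan": [[[0,0,0,0,0,0.01,0.6],[0,0,0,0,0,0.005,0.6],[0,0,0,0,0,0,0.6]]]}}

```text
clock: 15.38
position: [0.5788, -0.1107, 0.0362]
ee_rot: [0.676, 0.737, 0.0, -0.0]
ft_force: [0.3, -0.5, 0.2]
grip_width: 0.6
grasp_force: 0.0
```

{"op": "send_rows", "data": {"plan": [[[0,0,0,0,0,0.01,0.6],[0,0,0,0,0,0.005,0.6],[0,0,0,0,0,0,0.6]]]}}

```text
clock: 15.63
position: [0.5787, -0.1107, 0.033]
ee_rot: [0.676, 0.737, -0.0, -0.0]
ft_force: [-0.3, -0.6, 0.5]
grip_width: 0.595
grasp_force: 0.0
```

{"op": "send_rows", "data": {"plan": [[[0,0,0,0,0,0.01,0.6],[0,0,0,0,0,0.005,0.6],[0,0,0,0,0,0,0.6]]]}}

```text
clock: 15.88
position: [0.5787, -0.1107, 0.03]
ee_rot: [0.676, 0.737, -0.0, -0.0]
ft_force: [-0.9, 0.6, -0.9]
grip_width: 0.602
grasp_force: 0.0
```

{"op": "send_rows", "data": {"plan": [[[0,0,0,0,0,0.008,0.6],[0,0,0,0,0,0.004,0.6],[0,0,0,0,0,0,0.6]]]}}

```text
clock: 16.13
position: [0.5788, -0.1107, 0.0277]
ee_rot: [0.676, 0.737, -0.0, -0.0]
ft_force: [-0.0, 0.9, -0.3]
grip_width: 0.595
grasp_force: 0.0
```

{"op": "send_rows", "data": {"plan": [[[0,0,0,0,0,0.007,0.6],[0,0,0,0,0,0.003,0.6],[0,0,0,0,0,0,0.6]]]}}

```text
clock: 16.38
position: [0.5788, -0.1107, 0.0257]
ee_rot: [0.676, 0.737, -0.0, -0.0]
ft_force: [0.4, -0.3, -0.2]
grip_width: 0.599
grasp_force: 0.0
```

{"op": "send_rows", "data": {"plan": [[[0,0,0,0,0,0.005,0.6],[0,0,0,0,0,0.003,0.6],[0,0,0,0,0,0,0.6]]]}}

```text
clock: 16.63
position: [0.5788, -0.1107, 0.0241]
ee_rot: [0.676, 0.737, -0.0, -0.0]
ft_force: [0.5, -0.6, 0.1]
grip_width: 0.603
grasp_force: 0.0
```

{"op": "send_rows", "data": {"plan": [[[0,0,0,0,0,0.005,0.6],[0,0,0,0,0,0.003,0.6],[0,0,0,0,0,0,0.6]]]}}

```text
clock: 16.88
position: [0.5788, -0.1107, 0.0225]
ee_rot: [0.676, 0.737, -0.0, -0.0]
ft_force: [0.1, 0.1, 0.1]
grip_width: 0.599
grasp_force: 0.0
```

{"op": "send_rows", "data": {"plan": [[[0,0,0,0,0,0.004,0.6],[0,0,0,0,0,0.003,0.6],[0,0,0,0,0,0,0.6]]]}}

```text
clock: 17.13
position: [0.579, -0.1108, 0.0219]
ee_rot: [0.676, 0.737, 0.0, -0.0]
ft_force: [-3.7, 0.7, 7.8]
grip_width: 0.602
grasp_force: 4.2
```

{"op": "send_rows", "data": {"plan": [[[0,0,0,0,0,-0.02,0.6],[0,0,0,0,0,-0.026,0.6],[0,0,0,0,0,0,0.55],[0,0,0,0,0,0,0.5],[0,0,0,0,0,0,0.45],[0,0,0,0,0,0,0.38],[0,0,0,0,0,0,0.32],[0,0,0,0,0,0,0.32],[0,0,0,0,0,0,0.32]]], "squeeze": 20}}

```text
clock: 17.88
position: [0.5789, -0.1107, 0.0306]
ee_rot: [0.676, 0.737, 0.0, -0.0]
ft_force: [-1.7, 0.1, 4.4]
grip_width: 0.428
grasp_force: 19.7
```

Run:
```python
from h import *
go([.579,-.110,.03],5)
```

```text
t 17.88 pos [ 0.5789 -0.1107  0.0306] yaw 4.9 tilt [0.0001 0.0002] turn [ 0.0001 -0.0001 -0.0012] shift [0.0032 0.0007 0.0031] mm [0.6 0.1 0.6] open 0.428 gf 19.7 F [-1.7  0.1  4.4] j1,7 [-0.38  0.49]
```

{"op": "send_rows", "data": {"plan": [[[0,0,0,0,0,0,0.5],[0,0,0,0,0,0,0.6],[0,0,0,0,0,0,0.6],[0,0,0,0,0,0,0.6],[0,0,0,0,0,-0.1,0.6],[0,0,0,0,0,-0.15,0.6],[0,0,0,0,0,-0.15,0.6],[0,0,0,-0.15,0,-0.05,0.6],[0,0,0,-0.15,0,0,0.6],[0,0,0,-0.15,0,0,0.6],[0,0,0,-0.05,0,0,0.6]]]}}

```text
clock: 18.8
position: [0.5866, -0.2155, 0.1211]
ee_rot: [0.678, 0.735, -0.001, 0.001]
ft_force: [0.2, -0.6, 0.9]
grip_width: 0.604
grasp_force: 0.0
```

Run:
```python
from h import *
go([.579,-.1107,.03],5)
im=np.median([optics.camera("top") for _ in range(3)],axis=0).astype(np.uint8)[:,:,::-1].copy();cv2.imwrite("pics/top3.png",im)
H=cv2.cvtColor(im,cv2.COLOR_BGR2HSV).astype(int);h,s,v=H[...,0],H[...,1],H[...,2]
def sub(im,z,c,r):
    pass
for n,m,z in(("light",roi((h>35)&(h<95)&(s>25),325,352,185,206),.023),("cup",roi((s<60)&(v>130),425,460,218,250),.017),("cap",roi(((h<6)|(h>174))&(s>150)&(v>90),225,300,200,290),.124),("honeylid",roi((s<60)&(v>100),235,280,245,290),.113),):
    c=biggest(m);p=cast("top",c,z)[:,:2].astype(np.float32);e=cv2.minEnclosingCircle(p);k=cv2.moments(m.astype(np.uint8),True);print(n,np.round(e[0],4),round(2*e[1],4),"centroid",np.round(cast("top",[k["m10"]/k["m00"],k["m01"]/k["m00"]],z)[0,:2],4))
a=cv2.resize(im[150:280,310:490],None,fx=4,fy=4,interpolation=cv2.INTER_CUBIC);cv2.imwrite("pics/c3.png",a)
```

```text
t 18.8 pos [ 0.5866 -0.2155  0.1211] yaw 4.65 tilt [ 0.0006 -0.0025] turn [ 0.0003  0.0017 -0.004 ] shift [0.5251 0.0078 0.4553] mm [105.    1.6  91.1] open 0.604 gf 0.0 F [ 0.2 -0.6  0.9] j1,7 [-0.24  0.61]
light [ 0.5769 -0.1115] 0.0351 centroid [ 0.5765 -0.1115]
cup [ 0.4946 -0.3543] 0.0506 centroid [ 0.4941 -0.3536]
cap [0.5091 0.0597] 0.0423 centroid [0.508  0.0583]
honeylid [0.4122 0.0587] 0.0565 centroid [0.4119 0.0587]
```

View pics/c3.png

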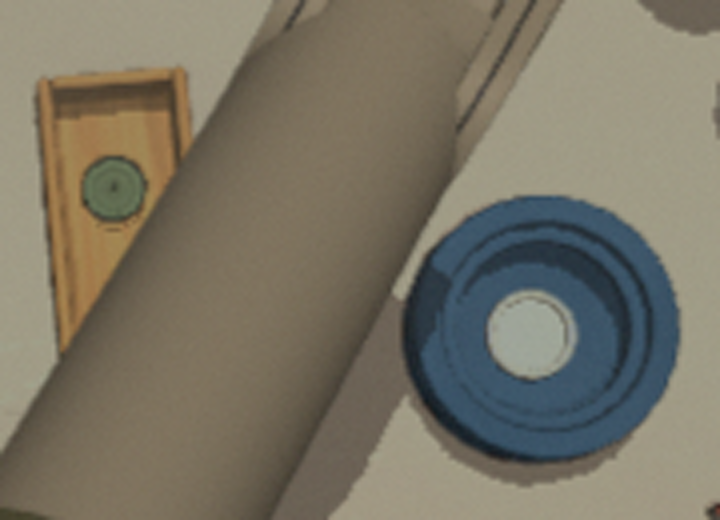

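Top view: the light is at (338,197) in the rack lane, and the warmer's cup is at (443,233.5). Comparing the gripped light with its measured position puts the camera about 2 mm off in x and 1 mm off in y.

Run:
```python
from h import *
im=cv2.imread("pics/top3.png");H=cv2.cvtColor(im,cv2.COLOR_BGR2HSV).astype(int);h,s,v=H[...,0],H[...,1],H[...,2]
c=biggest(roi((h>95)&(h<120)&(s>100),400,500,180,280));p=cast("top",c,.056)[:,:2]
# rim outline free of the visible side wall: only the far (+x, -y) half
c0=np.array([.4946,-.3543])
for _ in range(5):
    d=p-c0;k=(d@[.75,-.66])>-.01
    from scipy.optimize import least_squares
    r=least_squares(lambda q:np.hypot(*(p[k]-q[:2]).T)-q[2],[*c0,.076],loss="soft_l1",f_scale=.001);c0=r.x[:2]
print(r.x)
go([.579,-.1107,.09],5)
```

```text
[ 0.49540507 -0.35473275  0.07125104]
t 18.95 pos [ 0.587  -0.211   0.1201] yaw 4.79 tilt [-0.0006  0.0001] turn [-0.0004 -0.0001 -0.0024] shift [0.503  0.0038 0.1506] mm [100.6   0.8  30.1] open 0.604 gf 0.0 F [0.2 0.6 0.5] j1,7 [-0.25  0.61]
```

{"op": "send_rows", "data": {"plan": [[[0,0,-0.002,0.1,0.001,0,0.6],[0,0,0,0.15,0.001,0,0.6],[0,0,0,0.15,0.001,0.05,0.6],[0,0,0,0.08,0.001,0.08,0.6],[0,0,0,0.023,0,0.1,0.6],[0,0,0,0,0,0,0.6],[0,0,0,0,0,0,0.6]]]}}

```text
clock: 19.53
position: [0.5788, -0.1086, 0.074]
ee_rot: [0.674, 0.738, -0.001, -0.001]
ft_force: [0.1, -0.5, 0.8]
grip_width: 0.601
grasp_force: 0.0
```

Run:
```python
from h import *
go([.5789,-.1103,.0306],5)
```

```text
t 19.53 pos [ 0.5788 -0.1086  0.074 ] yaw 5.19 tilt [-0.0021  0.0004] turn [-0.0014 -0.0004  0.0022] shift [-8.700e-03 -1.000e-04  2.168e-01] mm [-1.7 -0.  43.4] open 0.601 gf 0.0 F [ 0.1 -0.5  0.8] j1,7 [-0.41  0.46]
```

{"op": "send_rows", "data": {"plan": [[[-0.0014,0,0.002,-0.008,0,0.04,0.6],[0,0,0,0,0,0.07,0.6],[0,0,0,0,0,0.06,0.6],[0,0,0,0,0,0.03,0.6],[0,0,0,0,0,0.016,0.6],[0,0,0,0,0,0,0.6],[0,0,0,0,0,0,0.6]]]}}

```text
clock: 20.12
position: [0.5796, -0.1119, 0.0313]
ee_rot: [0.676, 0.737, 0.001, 0.001]
ft_force: [0.3, -0.4, -0.2]
grip_width: 0.599
grasp_force: 0.0
```

Run:
```python
from h import *
go([.5789,-.1103,.0306],5)
```

```text
t 20.12 pos [ 0.5796 -0.1119  0.0313] yaw 4.88 tilt [0.002  0.0001] turn [ 0.0013  0.0001 -0.0014] shift [ 0.0083 -0.0029  0.0033] mm [ 1.7 -0.6  0.7] open 0.599 gf 0.0 F [ 0.3 -0.4 -0.2] j1,7 [-0.38  0.49]
```

{"op": "send_rows", "data": {"plan": [[[0,0,0,0.007,-0.003,0.003,0.6],[0,0,0,0,0,0,0.55],[0,0,0,0,0,0,0.5],[0,0,0,0,0,0,0.45],[0,0,0,0,0,0,0.38],[0,0,0,0,0,0,0.32],[0,0,0,0,0,0,0.3],[0,0,0,0,0,0,0.3]]], "squeeze": 25}}

```text
clock: 20.78
position: [0.5792, -0.1103, 0.0312]
ee_rot: [0.676, 0.737, 0.001, 0.001]
ft_force: [-1.0, 0.7, 5.5]
grip_width: 0.421
grasp_force: 24.7
```

Run:
```python
from h import *
go([.4968,-.3531,.13],5)
```

```text
t 20.78 pos [ 0.5792 -0.1103  0.0312] yaw 4.9 tilt [0.0027 0.0005] turn [ 0.0018 -0.0002 -0.0012] shift [-1.1737 -0.516  -0.494 ] mm [-234.7 -103.2  -98.8] open 0.421 gf 24.7 F [-1.   0.7  5.5] j1,7 [-0.38  0.49]
```

{"op": "send_rows", "data": {"plan": [[[0,0,0,0,0,-0.03,0.3],[0.0018,0,0,0,0,-0.08,0.3],[0,0,0,0,0,-0.12,0.3],[0,0,0,0,0,-0.12,0.3],[0,0,0,0,0,-0.1,0.3],[0,0,0,-0.05,-0.02,-0.044,0.3],[0,0,0,-0.1,-0.045,0,0.3],[0,0,0,-0.14,-0.06,0,0.3],[0,0,0,-0.14,-0.06,0,0.3],[0,0,0,-0.14,-0.06,0,0.3],[0,0,0,-0.14,-0.06,0,0.3],[0,0,0,-0.14,-0.06,0,0.3],[0,0,0,-0.13,-0.06,0,0.3],[0,0,0,-0.1,-0.045,0,0.3],[0,0,0,-0.06,-0.03,0,0.3],[0,0,0,-0.03,-0.015,0,0.3],[0,0,0,0,0,0,0.3],[0,0,0,0,0,0,0.3]]]}}

```text
clock: 22.28
position: [0.4966, -0.3513, 0.1292]
ee_rot: [0.676, 0.737, 0.0, -0.001]
ft_force: [0.4, 0.9, -0.0]
grip_width: 0.42
grasp_force: 25.1
```

Run:
```python
from h import *
go([.4968,-.3531,.08],5)
im=optics.camera("scene");cv2.imwrite('pics/s3.png',cv2.resize(im[230:390,300:480,::-1],None,fx=3.5,fy=3.5,interpolation=cv2.INTER_CUBIC))
```

```text
t 22.28 pos [ 0.4966 -0.3513  0.1292] yaw 4.94 tilt [-0.0007  0.0008] turn [-0.0004 -0.0006 -0.0007] shift [-9.000e-03  2.000e-04  2.461e-01] mm [-1.8  0.  49.2] open 0.42 gf 25.1 F [ 0.4  0.9 -0. ] j1,7 [-0.03  0.89]
```

View pics/s3.png

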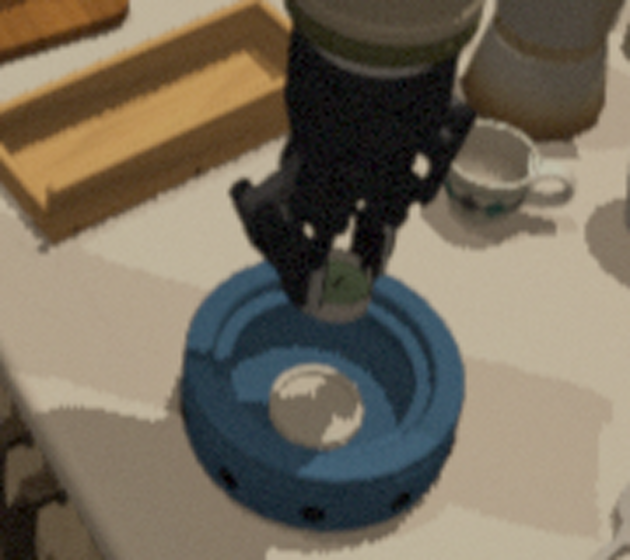

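The light is level in the jaws, above the opening at scene (340,290), and the cup below it shows clearly. I'll lower it now.

{"op": "send_rows", "data": {"plan": [[[0,0,0,-0.009,0,0.04,0.3],[0,0,0,0,0,0.06,0.3],[0,0,0,0,0,0.06,0.3],[0,0,0,0,0,0.06,0.3],[0,0,0,0,0,0.06,0.3],[0,0,0,0,0,0.05,0.3],[0,0,0,0,0,0.04,0.3],[0,0,0,0,0,0.02,0.3],[0,0,0,0,0,0,0.3],[0,0,0,0,0,0,0.3]]]}}

```text
clock: 23.17
position: [0.4964, -0.3543, 0.0517]
ee_rot: [0.676, 0.737, -0.0, -0.0]
ft_force: [0.2, 0.1, -0.2]
grip_width: 0.422
grasp_force: 25.1
```

Run:
```python
from h import *
go([.4968,-.3531,.036],5)
im=optics.camera("scene");cv2.imwrite('pics/s4.png',cv2.resize(im[290:390,340:440,::-1],None,fx=5,fy=5,interpolation=cv2.INTER_CUBIC))
```

```text
t 23.17 pos [ 0.4964 -0.3543  0.0517] yaw 4.89 tilt [-0.0005 -0.0002] turn [-0.0003  0.0001 -0.0013] shift [0.0056 0.0025 0.0783] mm [ 1.1  0.5 15.7] open 0.422 gf 25.1 F [ 0.2  0.1 -0.2] j1,7 [0.01 0.94]
```

View pics/s4.png

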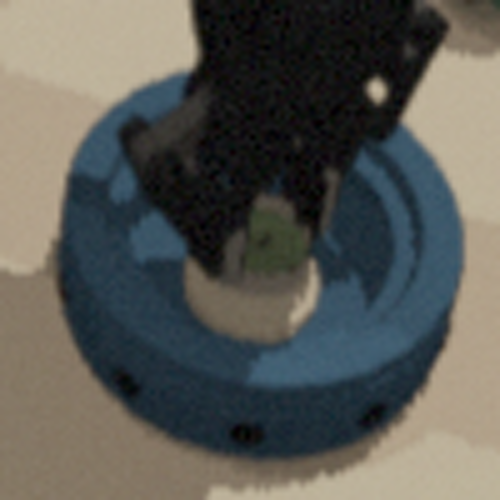

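Run:
```python
from h import *
a=cv2.imread("pics/scene0.png");b=optics.camera("scene")[:,:,::-1].copy();cv2.imwrite("pics/sc5.png",b)
def f(im,x0,x1,y0,y1,fn,z,n):
    H=cv2.cvtColor(im,cv2.COLOR_BGR2HSV).astype(int);m=roi(fn(*[H[...,i] for i in range(3)]),x0,x1,y0,y1)
    c=biggest(m);p=cast("scene",c,z)[:,:2].astype(np.float32);e=cv2.minEnclosingCircle(p);print(n,c.min(0),c.max(0),np.round(e[0],4),round(2*e[1],4),np.round(cv2.fitEllipse(p)[0],4))
f(a,370,410,325,365,lambda h,s,v:(s<60)&(v>120),.017,"cup0")
f(a,335,360,225,245,lambda h,s,v:((h<8)|(h>172))&(s>130),.114,"cap0")
f(b,280,350,150,260,lambda h,s,v:((h<8)|(h>172))&(s>130),.124,"cap now, true .510 .060")
```

```text
cup0 [377 333] [404 356] [ 0.4952 -0.3564] 0.0562 [ 0.4948 -0.3557]
cap0 [335 227] [355 244] [ 0.5191 -0.1296] 0.061 [ 0.5197 -0.1302]
cap now, true .510 .060 [295 186] [312 201] [0.5026 0.043 ] 0.0658 [0.503  0.0419]
```

{"op": "send_rows", "data": {"plan": [[[0,0,0,0.004,0.002,0.02,0.3],[0,0,0,0,0,0.02,0.3],[0,0,0,0,0,0.01,0.3],[0,0,0,0,0,0,0.3]]]}}

```text
clock: 23.6
position: [0.4964, -0.3529, 0.0409]
ee_rot: [0.676, 0.737, -0.0, -0.001]
ft_force: [0.6, -0.5, 0.5]
grip_width: 0.418
grasp_force: 25.1
```

{"op": "send_rows", "data": {"plan": [[[0,0,0,0,0,0.007,0.3],[0,0,0,0,0,0.005,0.3],[0,0,0,0,0,0,0.3]]]}}

```text
clock: 23.85
position: [0.4966, -0.3532, 0.039]
ee_rot: [0.676, 0.737, -0.0, -0.0]
ft_force: [0.2, -0.3, -0.3]
grip_width: 0.422
grasp_force: 25.1
```

{"op": "send_rows", "data": {"plan": [[[0,0,0,0,0,0.007,0.3],[0,0,0,0,0,0.004,0.3],[0,0,0,0,0,0,0.3]]]}}

```text
clock: 24.1
position: [0.4966, -0.3532, 0.0367]
ee_rot: [0.676, 0.737, -0.0, -0.0]
ft_force: [0.2, 0.1, 0.1]
grip_width: 0.418
grasp_force: 25.1
```

{"op": "send_rows", "data": {"plan": [[[0,0,0,0,0,0.004,0.3],[0,0,0,0,0,0.003,0.3],[0,0,0,0,0,0,0.3]]]}}

```text
clock: 24.35
position: [0.4966, -0.3532, 0.0354]
ee_rot: [0.676, 0.737, -0.0, -0.0]
ft_force: [0.1, 0.3, -0.7]
grip_width: 0.419
grasp_force: 25.1
```

{"op": "send_rows", "data": {"plan": [[[0,0,0,0,0,0.003,0.3],[0,0,0,0,0,0,0.45],[0,0,0,0,0,0,0.5],[0,0,0,0,0,0,0.55],[0,0,0,0,0,0,0.55],[0,0,0,0,0,0,0.55],[0,0,0,0,0,-0.03,0.55],[0,0,0,0,0,-0.06,0.55],[0,0,0,0,0,-0.1,0.55],[0,0,0,0,0,-0.15,0.55],[0,0,0,0,0,-0.2,0.55],[0,0,0,0,0,-0.2,0.55],[0,0,0,0,0,-0.1,0.55]]]}}

```text
clock: 25.43
position: [0.4974, -0.3547, 0.209]
ee_rot: [0.677, 0.736, 0.001, 0.003]
ft_force: [0.4, -1.5, -0.1]
grip_width: 0.547
grasp_force: 0.0
```

Run:
```python
from h import *
im=optics.camera("scene");cv2.imwrite('pics/s6.png',cv2.resize(im[290:390,340:440,::-1],None,fx=5,fy=5,interpolation=cv2.INTER_CUBIC))
t=cv2.imread("pics/top0.png");H=cv2.cvtColor(t,cv2.COLOR_BGR2HSV).astype(int);h,s,v=H[...,0],H[...,1],H[...,2]
m=roi((s<90)&(v<120),155,215,212,275);ys,xs=np.nonzero(m);P=cast("top",np.c_[xs,ys],.028)[:,:2];c=np.array([.4661,.2397])
d=P-c;k=np.hypot(*d.T)<.032;w,V=np.linalg.eigh(np.cov(d[k].T));b=V[:,1];print("grate ctr",d[k].mean(0)+c,"bar angle",np.degrees(np.arctan2(b[1],b[0])),"w",np.sqrt(w))
go([.468,.241,.25],0)
```

```text
grate ctr [0.46580872 0.23990351] bar angle -160.2676397799165 w [0.00354388 0.01872423]
t 25.48 pos [ 0.4984 -0.3554  0.2114] yaw 4.84 tilt [ 0.008  -0.0042] turn [0.0052 0.003  0.0563] shift [ 2.982  -0.1521 -0.1928] mm [596.4 -30.4 -38.6] open 0.551 gf 0.0 F [ 1.3 -1.7  3. ] j1,7 [-0.06  0.85]
```

View pics/s6.png

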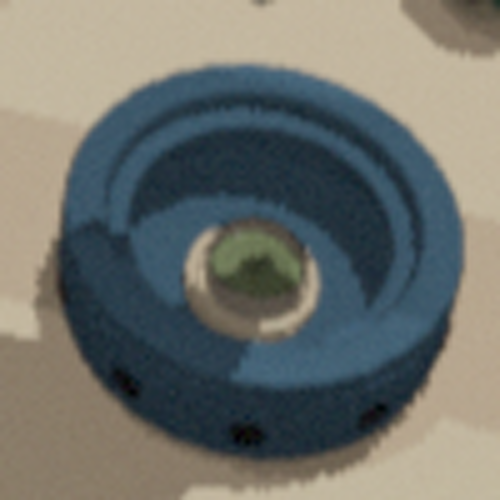

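The light sits level inside the cup, at crop (257,265). Next is the grate, whose bar lies at 19.7°, so tool y must point at -70.3°.

{"op": "send_rows", "data": {"plan": [[[0.005,0.003,0.07,0,0,-0.03,0.45],[0,0,0.073,0,0,-0.05,0.45],[0,0,0.073,0,0,-0.05,0.45],[0,0,0.073,0,0,-0.05,0.45],[0,0,0.073,0,0,0,0.45],[0,0,0.073,0,0,0,0.45],[0,0,0.073,0,0,0,0.45],[0,0,0.073,0,0,0,0.45],[0,0,0.073,0,0,0,0.45],[0,0,0.073,0,0,0,0.45],[0,0,0.073,0,0,0,0.45],[0,0,0.073,0,0,0,0.45],[0,0,0,0,0,0,0.45]]]}}

```text
clock: 26.57
position: [0.4969, -0.3533, 0.2395]
ee_rot: [0.985, 0.17, -0.004, -0.003]
ft_force: [-0.4, 0.1, -0.7]
grip_width: 0.453
grasp_force: 0.0
```

Run:
```python
from h import *
go([.467,.2409,.22],-70.3)
```

```text
t 26.57 pos [ 0.4969 -0.3533  0.2395] yaw -70.43 tilt [-0.0081  0.0041] turn [-0.0044  0.0041 -0.0015] shift [ 0.8605 -2.8475  0.0974] mm [ 172.1 -569.5   19.5] open 0.453 gf 0.0 F [-0.4  0.1 -0.7] j1,7 [-0.24 -0.36]
```

{"op": "send_rows", "data": {"plan": [[[-0.0044,0.0041,-0.0015,0.02,-0.07,0,0.45],[0,0,0,0.04,-0.13,0,0.45],[0,0,0,0.052,-0.172,0,0.45],[0,0,0,0.052,-0.172,0,0.45],[0,0,0,0.052,-0.172,0,0.45],[0,0,0,0.052,-0.172,0,0.45],[0,0,0,0.052,-0.172,0,0.45],[0,0,0,0.052,-0.172,0,0.45],[0,0,0,0.052,-0.172,0,0.45],[0,0,0,0.052,-0.172,0,0.45],[0,0,0,0.052,-0.172,0,0.45],[0,0,0,0.052,-0.172,0,0.45],[0,0,0,0.052,-0.172,0,0.45],[0,0,0,0.052,-0.172,0.02,0.45],[0,0,0,0.052,-0.172,0.02,0.45],[0,0,0,0.052,-0.172,0.02,0.45],[0,0,0,0.04,-0.13,0.02,0.45],[0,0,0,0.022,-0.07,0.017,0.45],[0,0,0,0.011,-0.04,0,0.45],[0,0,0,0,0,0,0.45]]]}}

```text
clock: 28.23
position: [0.464, 0.2414, 0.2198]
ee_rot: [0.985, 0.175, -0.0, 0.0]
ft_force: [-0.9, 0.7, -0.3]
grip_width: 0.45
grasp_force: 0.0
```

Run:
```python
from h import *
go([.467,.2409,.06],-70.3)
im=optics.camera("top")[:,:,::-1].copy();cv2.imwrite("pics/top4.png",im)
H=cv2.cvtColor(im,cv2.COLOR_BGR2HSV).astype(int);h,s,v=H[...,0],H[...,1],H[...,2]
for n,m,z in(("light",roi((h>35)&(h<90)&(s>25),425,460,218,250),.027),("cup",roi((s<60)&(v>110),425,460,218,250),.017)):
    c=biggest(m);p=cast("top",c,z)[:,:2].astype(np.float32);e=cv2.minEnclosingCircle(p);print(n,c.min(0),c.max(0),np.round(e[0],4),round(2*e[1],4))
```

```text
t 28.23 pos [0.464  0.2414 0.2198] yaw -69.84 tilt [-0.     -0.0005] turn [0.0003 0.0001 0.0053] shift [0.0135 0.0074 0.7989] mm [  2.7   1.5 159.8] open 0.45 gf 0.0 F [-0.9  0.7 -0.3] j1,7 [-1.36 -1.67]
light [436 222] [451 240] [ 0.4979 -0.3554] 0.0424
cup [432 222] [454 244] [ 0.4949 -0.3547] 0.0527
```

{"op": "send_rows", "data": {"plan": [[[0,0,0.005,0.013,0.007,0.06,0.45],[0,0,0,0,0,0.12,0.45],[0,0,0,0,0,0.14,0.45],[0,0,0,0,0,0.14,0.45],[0,0,0,0,0,0.14,0.45],[0,0,0,0,0,0.1,0.45],[0,0,0,0,0,0.07,0.45],[0,0,0,0,0,0.03,0.45],[0,0,0,0,0,0,0.45],[0,0,0,0,0,0,0.45]]]}}

```text
clock: 29.12
position: [0.4676, 0.2395, 0.0602]
ee_rot: [0.986, 0.169, 0.0, -0.0]
ft_force: [-0.0, 0.3, 1.0]
grip_width: 0.451
grasp_force: 0.0
```

Run:
```python
from h import *
go([.467,.2407,.0385],-70.3)
im=optics.camera("scene");cv2.imwrite('pics/s7.png',cv2.resize(im[130:240,200:350,::-1],None,fx=4,fy=4,interpolation=cv2.INTER_CUBIC))
```

```text
t 29.12 pos [0.4676 0.2395 0.0602] yaw -70.52 tilt [0.0004 0.0003] turn [-0.0001 -0.0003 -0.0026] shift [-0.0007 -0.0069  0.1087] mm [-0.1 -1.4 21.7] open 0.451 gf 0.0 F [-0.   0.3  1. ] j1,7 [-1.23 -1.5 ]
```

View pics/s7.png

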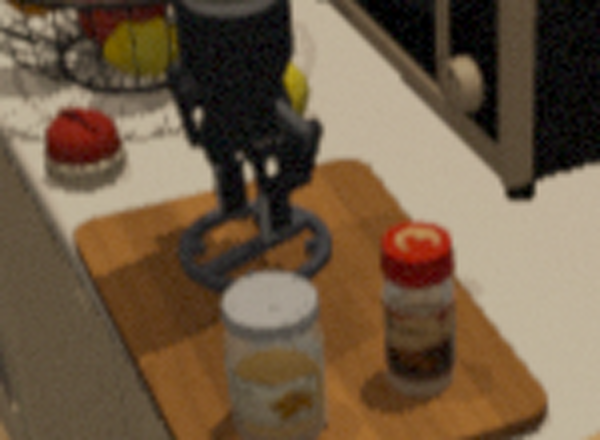

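The fingers straddle the bar, one in each gap, and both jars stand upright on the board. I'll lower and grip.

{"op": "send_rows", "data": {"plan": [[[0,0,0,0,-0.006,0.03,0.45],[0,0,0,0,0,0.04,0.45],[0,0,0,0,0,0.03,0.45],[0,0,0,0,0,0.007,0.45],[0,0,0,0,0,0,0.45],[0,0,0,0,0,0,0.35],[0,0,0,0,0,0,0.25],[0,0,0,0,0,0,0.15],[0,0,0,0,0,0,0.05],[0,0,0,0,0,0,0.02],[0,0,0,0,0,0,0.02],[0,0,0,0,0,0,0.02]]], "squeeze": 50}}

```text
clock: 30.17
position: [0.4668, 0.2417, 0.0387]
ee_rot: [0.985, 0.17, 0.0, -0.0]
ft_force: [-1.0, -0.7, 5.6]
grip_width: 0.119
grasp_force: 49.3
```

Run:
```python
from h import *
go([.467,.2407,.0385],-70.3)
```

```text
t 30.17 pos [0.4668 0.2417 0.0387] yaw -70.43 tilt [0.0001 0.0006] turn [-0.0004 -0.0002 -0.0015] shift [-0.0005  0.005   0.001 ] mm [-0.1  1.   0.2] open 0.119 gf 49.3 F [-1.  -0.7  5.6] j1,7 [-1.21 -1.48]
```

{"op": "send_rows", "data": {"plan": [[[0,0,0,0,0,-0.03,0.02],[0,0,0,0,0,-0.07,0.02],[0,0,0,0,0,-0.12,0.02],[0,0,0,0,0,-0.15,0.02],[0,0,0,0,0,-0.15,0.02],[0,0,0,0,0,-0.15,0.02],[0,0,0,0,0,-0.1,0.02],[0,0,0,0,0,-0.05,0.02],[0,0,0,-0.02,0.07,0,0.02],[0,0,0,-0.04,0.12,0,0.02],[0,0,0,-0.05,0.165,0,0.02],[0,0,0,-0.05,0.165,0,0.02],[0,0,0,-0.05,0.165,0,0.02],[0,0,0,-0.05,0.165,0,0.02],[0,0,0,-0.05,0.165,0,0.02],[0,0,0,-0.05,0.165,0,0.02],[0,0,0,-0.05,0.165,0,0.02],[0,0,0,-0.05,0.165,0,0.02],[0,0,0,-0.05,0.165,0,0.02],[0,0,0,-0.05,0.165,0,0.02]]]}}

```text
clock: 31.83
position: [0.4831, -0.1446, 0.2012]
ee_rot: [0.985, 0.17, -0.0, -0.001]
ft_force: [-0.0, 0.6, -1.1]
grip_width: 0.116
grasp_force: 49.0
```

Run:
```python
from h import *
go([.4948,-.3525,.13],-70.4)
```

```text
t 31.83 pos [ 0.4831 -0.1446  0.2012] yaw -70.42 tilt [-0.001  0.001] turn [-0.0008  0.0004 -0.0003] shift [-0.2934  0.9988  0.3561] mm [-58.7 199.8  71.2] open 0.116 gf 49.0 F [-0.   0.6 -1.1] j1,7 [-0.89 -0.85]
```

{"op": "send_rows", "data": {"plan": [[[0,0,0,-0.05,0.165,0,0.02],[0,0,0,-0.05,0.165,0,0.02],[0,0,0,-0.05,0.165,0,0.02],[0,0,0,-0.045,0.15,0,0.02],[0,0,0,-0.04,0.13,0.05,0.02],[0,0,0,-0.03,0.11,0.08,0.02],[0,0,0,-0.02,0.07,0.1,0.02],[0,0,0,-0.01,0.044,0.07,0.02],[0,0,0,0,0,0.05,0.02],[0,0,0,0,0,0,0.02],[0,0,0,0,0,0,0.02]]]}}

```text
clock: 32.75
position: [0.495, -0.3501, 0.1316]
ee_rot: [0.985, 0.17, -0.001, -0.001]
ft_force: [-0.5, 1.1, -1.6]
grip_width: 0.117
grasp_force: 49.0
```

Run:
```python
from h import *
go([.4948,-.3525,.085],-70.4)
im=optics.camera("scene");cv2.imwrite('pics/s8.png',cv2.resize(im[240:390,320:460,::-1],None,fx=4,fy=4,interpolation=cv2.INTER_CUBIC))
```

```text
t 32.75 pos [ 0.495  -0.3501  0.1316] yaw -70.43 tilt [-0.0017  0.0009] turn [-0.001   0.0009 -0.0004] shift [-0.0051  0.011   0.2329] mm [-1.   2.2 46.6] open 0.117 gf 49.0 F [-0.5  1.1 -1.6] j1,7 [-0.2 -0.3]
```

View pics/s8.png

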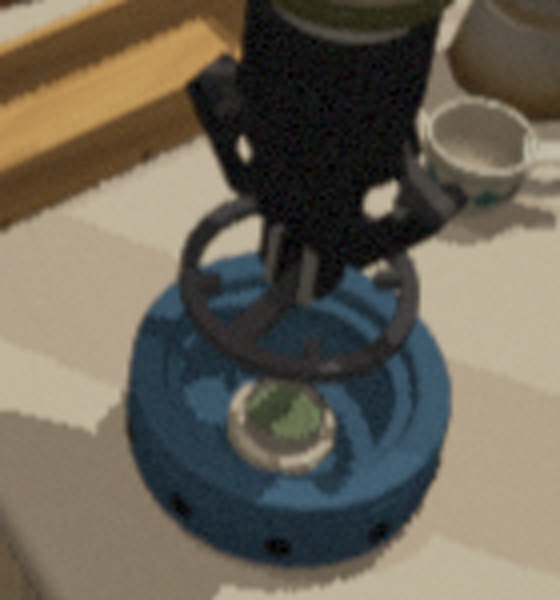

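The grate hangs level above the warmer and the light sits flat in the cup. I'll lower the grate.

{"op": "send_rows", "data": {"plan": [[[0,0,0,-0.004,0.009,0.04,0.02],[0,0,0,0,0,0.06,0.02],[0,0,0,0,0,0.06,0.02],[0,0,0,0,0,0.05,0.02],[0,0,0,0,0,0.022,0.02],[0,0,0,0,0,0,0.02],[0,0,0,0,0,0,0.02]]]}}

```text
clock: 33.38
position: [0.4953, -0.3528, 0.0856]
ee_rot: [0.985, 0.17, -0.0, -0.0]
ft_force: [0.0, 0.1, -1.2]
grip_width: 0.112
grasp_force: 49.0
```

Run:
```python
from h import *
go([.4948,-.3525,.074],-70.4)
```

```text
t 33.38 pos [ 0.4953 -0.3528  0.0856] yaw -70.45 tilt [-0.0007  0.0002] turn [-0.0003  0.0004 -0.0005] shift [-0.0017 -0.0022  0.0579] mm [-0.3 -0.4 11.6] open 0.112 gf 49.0 F [ 0.   0.1 -1.2] j1,7 [-0.17 -0.27]
```

{"op": "send_rows", "data": {"plan": [[[0,0,0,0,0,0.02,0.02],[0,0,0,0,0,0.02,0.02],[0,0,0,0,0,0.007,0.02],[0,0,0,0,0,0,0.02]]]}}

```text
clock: 33.72
position: [0.4953, -0.3526, 0.076]
ee_rot: [0.985, 0.17, -0.0, -0.0]
ft_force: [-0.5, -0.4, -0.6]
grip_width: 0.115
grasp_force: 49.0
```

{"op": "send_rows", "data": {"plan": [[[0,0,0,0,0,0.01,0.02],[0,0,0,0,0,0.01,0.02],[0,0,0,0,0,0.005,0.02],[0,0,0,0,0,0,0.02]]]}}

```text
clock: 34.05
position: [0.4954, -0.3526, 0.0711]
ee_rot: [0.985, 0.17, -0.0, -0.0]
ft_force: [0.4, -0.3, -0.6]
grip_width: 0.115
grasp_force: 49.0
```

In the recess without contact.

{"op": "send_rows", "data": {"plan": [[[0,0,0,0,0,0.008,0.02],[0,0,0,0,0,0.007,0.02],[0,0,0,0,0,0.003,0.02],[0,0,0,0,0,0,0.02]]]}}

```text
clock: 34.38
position: [0.4954, -0.3527, 0.0676]
ee_rot: [0.985, 0.17, -0.0, -0.0]
ft_force: [-0.3, -0.0, -1.4]
grip_width: 0.116
grasp_force: 49.0
```

{"op": "send_rows", "data": {"plan": [[[0,0,0,0,0,0.003,0.02],[0,0,0,0,0,0,0.02]]]}}

```text
clock: 34.55
position: [0.4955, -0.3527, 0.0673]
ee_rot: [0.985, 0.17, -0.0, -0.0]
ft_force: [-0.7, 0.7, -0.5]
grip_width: 0.117
grasp_force: 49.2
```

{"op": "send_rows", "data": {"plan": [[[0,0,0,0,0,0.003,0.02],[0,0,0,0,0,0,0.1],[0,0,0,0,0,0,0.2],[0,0,0,0,0,0,0.3],[0,0,0,0,0,0,0.35],[0,0,0,0,0,0,0.35],[0,0,0,0,0,-0.03,0.35],[0,0,0,0,0,-0.06,0.35],[0,0,0,0,0,-0.1,0.35],[0,0,0,0,0,-0.15,0.5],[0,0,0,0,0,-0.15,0.6],[0,0,0,0,0,-0.1,0.7],[0,0,0.06,0,0,-0.06,0.8],[0,0,0.06,0,0,-0.03,0.9],[0,0,0.058,0,0,0,0.9],[0,0,0,0,0,0,0.9],[0,0,0,0,0,0,0.9]]]}}

```text
clock: 35.97
position: [0.4954, -0.3528, 0.2032]
ee_rot: [0.999, 0.039, 0.0, 0.0]
ft_force: [-0.4, 0.2, 0.9]
grip_width: 0.895
grasp_force: 0.0
```

Run:
```python
from h import *
go([.5102,.0599,.20],-85.05)
im=optics.camera("scene");cv2.imwrite('pics/s9.png',cv2.resize(im[270:390,330:450,::-1],None,fx=5,fy=5,interpolation=cv2.INTER_CUBIC))
```

```text
t 35.97 pos [ 0.4954 -0.3528  0.2032] yaw -85.58 tilt [ 0.     -0.0002] turn [ 0.0002 -0.     -0.0062] shift [ 0.2516 -2.0495  0.0161] mm [  50.3 -409.9    3.2] open 0.895 gf 0.0 F [-0.4  0.2  0.9] j1,7 [-0.27 -0.57]
```

View pics/s9.png

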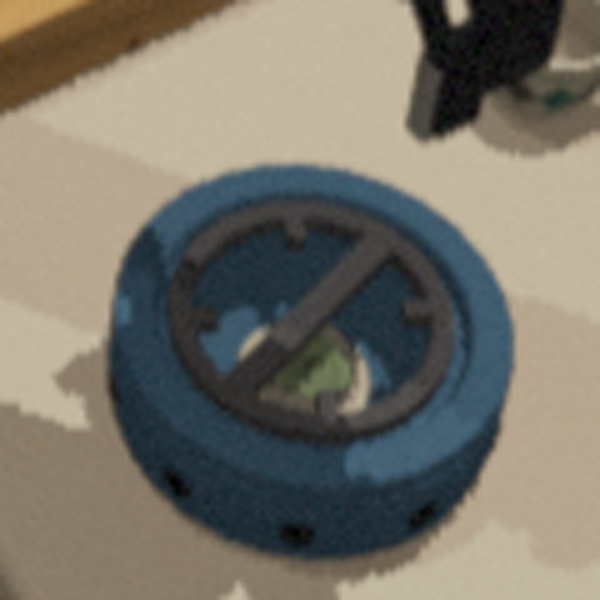

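The grate lies flat in the recess with the light below it. Now the jars go back, spice first.

{"op": "send_rows", "data": {"plan": [[[0,0,-0.006,0.01,-0.07,0,1],[0,0,0,0.015,-0.12,0,1],[0,0,0,0.02,-0.17,0,1],[0,0,0,0.02,-0.17,0,1],[0,0,0,0.02,-0.17,0,1],[0,0,0,0.02,-0.17,0,1],[0,0,0,0.02,-0.17,0,1],[0,0,0,0.02,-0.17,0,1],[0,0,0,0.02,-0.17,0,1],[0,0,0,0.02,-0.17,0,1],[0,0,0,0.02,-0.17,0,1],[0,0,0,0.02,-0.17,0,1],[0,0,0,0.015,-0.14,0,1],[0,0,0,0.01,-0.12,0,1],[0,0,0,0.002,-0.07,0,1],[0,0,0,0,0,0,1],[0,0,0,0,0,0,1]]]}}

```text
clock: 37.43
position: [0.5087, 0.0935, 0.2027]
ee_rot: [0.999, 0.043, -0.0, 0.0]
ft_force: [0.3, -0.1, -0.0]
grip_width: 1.001
grasp_force: 0.0
```

Run:
```python
from h import *
go([.5102,.0599,.0912],-85.05)
```

```text
t 37.43 pos [0.5087 0.0935 0.2027] yaw -85.12 tilt [-0.0003 -0.0004] turn [ 0.0003  0.0002 -0.0008] shift [-0.0071  0.1678  0.5573] mm [ -1.4  33.6 111.5] open 1.001 gf 0.0 F [ 0.3 -0.1 -0. ] j1,7 [-1.35 -1.5 ]
```

{"op": "send_rows", "data": {"plan": [[[0,0,0,-0.003,0.06,0,1],[0,0,0,-0.003,0.07,0,1],[0,0,0,-0.001,0.038,0.03,1],[0,0,0,0,0,0.05,1],[0,0,0,0,0,0,1],[0,0,0,0,0,0,1]]]}}

```text
clock: 37.93
position: [0.5097, 0.0599, 0.1859]
ee_rot: [0.999, 0.041, -0.001, 0.0]
ft_force: [0.5, -0.1, 0.7]
grip_width: 1.003
grasp_force: 0.0
```

Run:
```python
from h import *
go([.5102,.0599,.0912],-85.05)
```

```text
t 37.93 pos [0.5097 0.0599 0.1859] yaw -85.27 tilt [-0.0016 -0.0003] turn [ 0.0001  0.0011 -0.0025] shift [2.400e-03 3.000e-04 4.733e-01] mm [ 0.5  0.1 94.7] open 1.003 gf 0.0 F [ 0.5 -0.1  0.7] j1,7 [-1.27 -1.43]
```

{"op": "send_rows", "data": {"plan": [[[0,0,-0.002,0.002,0,0.06,1],[0,0,0,0,0,0.1,1],[0,0,0,0,0,0.1,1],[0,0,0,0,0,0.1,1],[0,0,0,0,0,0.07,1],[0,0,0,0,0,0.043,1],[0,0,0,0,0,0,1],[0,0,0,0,0,0,0.6],[0,0,0,0,0,0,0.6],[0,0,0,0,0,0,0.5],[0,0,0,0,0,0,0.4],[0,0,0,0,0,0,0.35],[0,0,0,0,0,0,0.35],[0,0,0,0,0,0,0.35]]], "squeeze": 30}}

```text
clock: 39.1
position: [0.5112, 0.0606, 0.093]
ee_rot: [0.999, 0.043, 0.001, -0.001]
ft_force: [-1.4, -0.4, 6.8]
grip_width: 0.512
grasp_force: 30.0
```

Run:
```python
from h import *
go([.526,-.119,.19],-85.0)
```

```text
t 39.1 pos [0.5112 0.0606 0.093 ] yaw -85.04 tilt [0.0012 0.0011] turn [-0.0007 -0.0009 -0.0005] shift [-0.0047  0.9009 -0.4851] mm [ -0.9 180.2 -97. ] open 0.512 gf 30.0 F [-1.4 -0.4  6.8] j1,7 [-1.12 -1.31]
```

{"op": "send_rows", "data": {"plan": [[[0,0,0,0,0,-0.03,0.35],[0,0,0,0,0,-0.07,0.35],[0,0,0,0,0,-0.1,0.35],[0,0,0,0,0,-0.12,0.35],[0,0,0,0,0,-0.1,0.35],[0,0,0,0,0,-0.05,0.35],[0,0,0,0,0.05,-0.015,0.35],[0,0,0,0,0.1,0,0.35],[0,0,0,0,0.14,0,0.35],[0,0,0,0,0.14,0,0.35],[0,0,0,0,0.14,0,0.35],[0,0,0,0,0.14,0,0.35],[0,0,0,0,0.1,0,0.35],[0,0,0,0,0.06,0,0.35],[0,0,0,0,0.03,0,0.35],[0,0,0,0,0,0,0.35],[0,0,0,0,0,0,0.35]]]}}

```text
clock: 40.52
position: [0.5258, -0.1188, 0.1886]
ee_rot: [0.999, 0.043, -0.0, -0.0]
ft_force: [0.7, 1.4, -0.0]
grip_width: 0.513
grasp_force: 30.8
```

Run:
```python
from h import *
go([.527,-.119,.09],-85.0)
```

```text
t 40.52 pos [ 0.5258 -0.1188  0.1886] yaw -85.06 tilt [-0.001   0.0003] turn [-0.0003  0.0006 -0.0007] shift [0.0058 0.0015 0.4931] mm [ 1.2  0.3 98.6] open 0.513 gf 30.8 F [ 0.7  1.4 -0. ] j1,7 [-0.84 -1.04]
```

{"op": "send_rows", "data": {"plan": [[[0,0,0,0.005,0.001,0.05,0.35],[0,0,0,0,0,0.09,0.35],[0,0,0,0,0,0.1,0.35],[0,0,0,0,0,0.1,0.35],[0,0,0,0,0,0.08,0.35],[0,0,0,0,0,0.05,0.35],[0,0,0,0,0,0.02,0.35],[0,0,0,0,0,0,0.35],[0,0,0,0,0,0,0.35]]]}}

```text
clock: 41.27
position: [0.5275, -0.1189, 0.0915]
ee_rot: [0.999, 0.043, 0.0, 0.0]
ft_force: [0.3, -0.7, -1.1]
grip_width: 0.513
grasp_force: 30.8
```

Run:
```python
from h import *
go([.527,-.119,.083],-85.0)
```

```text
t 41.27 pos [ 0.5275 -0.1189  0.0915] yaw -85.02 tilt [0.0003 0.    ] turn [ 0.     -0.0002 -0.0002] shift [-0.0024  0.0001  0.0423] mm [-0.5  0.   8.5] open 0.513 gf 30.8 F [ 0.3 -0.7 -1.1] j1,7 [-0.71 -0.94]
```

{"op": "send_rows", "data": {"plan": [[[0,0,0,-0.002,0,0.015,0.35],[0,0,0,0,0,0.015,0.35],[0,0,0,0,0,0.01,0.35],[0,0,0,0,0,0,0.35]]]}}

```text
clock: 41.6
position: [0.5272, -0.1191, 0.0835]
ee_rot: [0.999, 0.043, 0.0, -0.0]
ft_force: [-0.5, -0.1, 3.2]
grip_width: 0.509
grasp_force: 31.1
```

{"op": "send_rows", "data": {"plan": [[[0,0,0,0,0,0.003,0.35],[0,0,0,0,0,0,0.35]]]}}

```text
clock: 41.77
position: [0.5273, -0.1191, 0.0834]
ee_rot: [0.999, 0.043, 0.0, -0.0]
ft_force: [-2.5, 1.1, 10.1]
grip_width: 0.514
grasp_force: 31.7
```

{"op": "send_rows", "data": {"plan": [[[0,0,0,0,0,-0.003,0.5],[0,0,0,0,0,0,0.7],[0,0,0,0,0,0,0.9],[0,0,0,0,0,0,1],[0,0,0,0,0,0,1],[0,0,0,0,0,-0.05,1],[0,0,0,0,0,-0.1,1],[0,0,0,0,0,-0.15,1],[0,0,0,0,0,-0.15,1],[0,0,0,0,0,-0.1,1],[0,0,0,0,0,0,1],[0,0,0,0,0,0,1]]]}}

```text
clock: 42.77
position: [0.5273, -0.1191, 0.1943]
ee_rot: [0.999, 0.043, 0.001, -0.0]
ft_force: [-0.7, -0.2, -0.3]
grip_width: 1.002
grasp_force: 0.0
```

Run:
```python
from h import *
go([.4155,.0605,.19],-85.0)
```

```text
t 42.77 pos [ 0.5273 -0.1191  0.1943] yaw -85.03 tilt [0.0021 0.0008] turn [-0.0004 -0.0014 -0.0004] shift [-0.4788 -0.9436  0.0214] mm [ -95.8 -188.7    4.3] open 1.002 gf 0.0 F [-0.7 -0.2 -0.3] j1,7 [-0.84 -1.04]
```

{"op": "send_rows", "data": {"plan": [[[0,0,0,-0.03,-0.06,0,1],[0,0,0,-0.06,-0.12,0,1],[0,0,0,-0.08,-0.16,0,1],[0,0,0,-0.08,-0.16,0,1],[0,0,0,-0.08,-0.16,0,1],[0,0,0,-0.07,-0.13,0,1],[0,0,0,-0.05,-0.1,0.01,1],[0,0,0,-0.029,-0.054,0.01,1],[0,0,0,0,0,0,1],[0,0,0,0,0,0,1]]]}}

```text
clock: 43.6
position: [0.4279, 0.0375, 0.1907]
ee_rot: [0.999, 0.043, -0.003, -0.0]
ft_force: [0.1, -0.7, -0.1]
grip_width: 0.998
grasp_force: 0.0
```

Run:
```python
from h import *
go([.4155,.0605,.0895],-85.0)
```

```text
t 43.6 pos [0.4279 0.0375 0.1907] yaw -85.08 tilt [-0.0051  0.0004] turn [-0.0005  0.0033 -0.0009] shift [-0.0518 -0.1201  0.506 ] mm [-10.4 -24.  101.2] open 0.998 gf 0.0 F [ 0.1 -0.7 -0.1] j1,7 [-1.31 -1.85]
```

{"op": "send_rows", "data": {"plan": [[[0,0,0,-0.015,-0.03,0,1],[0,0,0,-0.02,-0.045,0,1],[0,0,0,-0.016,-0.035,0,1],[0,0,0,-0.003,-0.01,0,1],[0,0,0,0,0,0.02,1],[0,0,0,0,0,0,1],[0,0,0,0,0,0,1]]]}}

```text
clock: 44.18
position: [0.4156, 0.0599, 0.1869]
ee_rot: [0.999, 0.042, -0.002, 0.0]
ft_force: [-0.6, 0.0, -0.5]
grip_width: 1.0
grasp_force: 0.0
```

Run:
```python
from h import *
go([.4155,.0605,.0895],-85.0)
```

```text
t 44.18 pos [0.4156 0.0599 0.1869] yaw -85.19 tilt [-0.0047 -0.0002] turn [-0.0001  0.0032 -0.0022] shift [-2.00e-04 -2.90e-03  4.87e-01] mm [-0.  -0.6 97.4] open 1.0 gf 0.0 F [-0.6  0.  -0.5] j1,7 [-1.31 -1.92]
```

{"op": "send_rows", "data": {"plan": [[[0,0.003,-0.002,0,-0.003,0.06,1],[0,0,0,0,0,0.1,1],[0,0,0,0,0,0.1,1],[0,0,0,0,0,0.1,1],[0,0,0,0,0,0.08,1],[0,0,0,0,0,0.047,1],[0,0,0,0,0,0,1],[0,0,0,0,0,0,1]]]}}

```text
clock: 44.85
position: [0.4155, 0.0605, 0.0898]
ee_rot: [0.999, 0.044, -0.0, 0.001]
ft_force: [0.4, 0.0, 0.4]
grip_width: 1.0
grasp_force: 0.0
```

Run:
```python
from h import *
go([.4155,.0605,.0895],-85.0)
```

```text
t 44.85 pos [0.4155 0.0605 0.0898] yaw -85.01 tilt [-0.0002 -0.0014] turn [ 0.0009  0.0002 -0.0001] shift [ 0.0001 -0.      0.0016] mm [ 0.  -0.   0.3] open 1.0 gf 0.0 F [0.4 0.  0.4] j1,7 [-1.38 -1.68]
```

Grip the honey jar and lift it.

{"op": "send_rows", "data": {"plan": [[[0,0,0,0,0,0,0.6],[0,0,0,0,0,0,0.5],[0,0,0,0,0,0,0.5],[0,0,0,0,0,0,0.5],[0,0,0,0,0,0,0.5],[0,0,0,0,0,0,0.5]]], "squeeze": 35}}

```text
clock: 45.35
position: [0.4162, 0.0612, 0.0906]
ee_rot: [0.999, 0.044, 0.001, -0.001]
ft_force: [-0.4, -2.8, 5.8]
grip_width: 0.663
grasp_force: 36.2
```

Run:
```python
from h import *
go([.4678,-.1246,.18],-85.0)
```

```text
t 45.35 pos [0.4162 0.0612 0.0906] yaw -84.99 tilt [0.0012 0.002 ] turn [-0.0012 -0.0009  0.0001] shift [ 0.1763  0.9479 -0.4471] mm [ 35.3 189.6 -89.4] open 0.663 gf 36.2 F [-0.4 -2.8  5.8] j1,7 [-1.38 -1.68]
```

{"op": "send_rows", "data": {"plan": [[[0,0,0,0,0,-0.03,0.5],[0,0,0,0,0,-0.07,0.5],[0,0,0,0,0,-0.1,0.5],[0,0,0,0,0,-0.1,0.5],[0,0,0,0,0,-0.08,0.5],[0,0,0,0,0,-0.05,0.5],[0,0,0,0.01,0.05,-0.02,0.5],[0,0,0,0.02,0.1,0,0.5],[0,0,0,0.025,0.13,0,0.5],[0,0,0,0.025,0.13,0,0.5],[0,0,0,0.025,0.13,0,0.5],[0,0,0,0.025,0.13,0,0.5],[0,0,0,0.02,0.11,0,0.5],[0,0,0,0.015,0.08,0,0.5],[0,0,0,0.009,0.06,0,0.5],[0,0,0,0.002,0.027,0,0.5],[0,0,0,0,0,0,0.5],[0,0,0,0,0,0,0.5]]]}}

```text
clock: 46.85
position: [0.4652, -0.1216, 0.1798]
ee_rot: [0.999, 0.043, -0.001, -0.0]
ft_force: [0.8, -0.4, -2.7]
grip_width: 0.665
grasp_force: 39.3
```

Run:
```python
from h import *
go([.468,-.1246,.088],-85.0)
```

```text
t 46.85 pos [ 0.4652 -0.1216  0.1798] yaw -85.07 tilt [-0.0014  0.0002] turn [-0.0002  0.0009 -0.0008] shift [0.0127 0.0161 0.4588] mm [ 2.5  3.2 91.8] open 0.665 gf 39.3 F [ 0.8 -0.4 -2.7] j1,7 [-1.07 -1.17]
```

{"op": "send_rows", "data": {"plan": [[[0,0,0,0.012,0.015,0,0.5],[0,0,0,0,0,0.05,0.5],[0,0,0,0,0,0.08,0.5],[0,0,0,0,0,0.1,0.5],[0,0,0,0,0,0.09,0.5],[0,0,0,0,0,0.07,0.5],[0,0,0,0,0,0.04,0.5],[0,0,0,0,0,0.02,0.5],[0,0,0,0,0,0,0.5],[0,0,0,0,0,0,0.5]]]}}

```text
clock: 47.68
position: [0.4687, -0.1232, 0.0906]
ee_rot: [0.999, 0.044, 0.0, -0.001]
ft_force: [1.2, 0.0, -2.3]
grip_width: 0.662
grasp_force: 39.3
```

Run:
```python
from h import *
go([.468,-.1246,.0806],-85.0)
```

```text
t 47.68 pos [ 0.4687 -0.1232  0.0906] yaw -84.95 tilt [0.0002 0.0012] turn [-0.0008 -0.0002  0.0006] shift [-0.004   0.0067  0.0502] mm [-0.8  1.3 10. ] open 0.662 gf 39.3 F [ 1.2  0.  -2.3] j1,7 [-0.82 -0.98]
```

{"op": "send_rows", "data": {"plan": [[[0,0,0,-0.004,0.006,0.015,0.5],[0,0,0,0,0,0.015,0.5],[0,0,0,0,0,0.015,0.5],[0,0,0,0,0,0.003,0.5],[0,0,0,0,0,0,0.5]]]}}

```text
clock: 48.1
position: [0.4683, -0.1247, 0.0811]
ee_rot: [0.999, 0.044, 0.0, -0.001]
ft_force: [-1.7, 0.6, 8.7]
grip_width: 0.664
grasp_force: 39.0
```

{"op": "send_rows", "data": {"plan": [[[0,0,0,0,0,0.003,0.5],[0,0,0,0,0,0,0.5]]]}}

```text
clock: 48.27
position: [0.4685, -0.1248, 0.081]
ee_rot: [0.999, 0.044, 0.0, -0.001]
ft_force: [-4.8, 1.3, 16.8]
grip_width: 0.664
grasp_force: 39.0
```

Contact. Release, rise and move clear.

{"op": "send_rows", "data": {"plan": [[[0,0,0,0,0,-0.006,0.5],[0,0,0,0,0,0,0.7],[0,0,0,0,0,0,0.9],[0,0,0,0,0,0,1],[0,0,0,0,0,0,1],[0,0,0,0,0,-0.04,1],[0,0,0,0,0,-0.08,1],[0,0,0,0,0,-0.15,1],[0,0,0,0,0,-0.15,1],[0,0,0,0,0,-0.15,1],[0,0,0,0,-0.1,-0.1,1],[0,0,0,0,-0.15,0,1],[0,0,0,0,-0.17,0,1],[0,0,0,0,-0.17,0,1],[0,0,0,0,-0.17,0,1],[0,0,0,0,-0.17,0,1],[0,0,0,0,-0.17,0,1],[0,0,0,0,-0.1,0,1],[0,0,0,0,-0.05,0,1],[0,0,0,0,0,0,1]]]}}

```text
clock: 49.93
position: [0.4456, 0.1249, 0.2145]
ee_rot: [0.999, 0.045, -0.0, -0.0]
ft_force: [0.3, 0.4, 0.5]
grip_width: 0.997
grasp_force: 0.0
```

Run:
```python
from h import *
im=optics.camera("top")[:,:,::-1].copy();cv2.imwrite("pics/top5.png",im)
H=cv2.cvtColor(im,cv2.COLOR_BGR2HSV).astype(int);h,s,v=H[...,0],H[...,1],H[...,2]
for n,m,z in(("cap .5251 -.1185",roi(((h<6)|(h>174))&(s>150)&(v>90),325,365,200,230),.114),("honey .4659 -.1255",roi((s<60)&(v>100),330,362,226,258),.103)):
    c=biggest(m);p=cast("top",c,z)[:,:2].astype(np.float32);e=cv2.minEnclosingCircle(p);print(n,np.round(e[0],4),round(2*e[1],4))
b=optics.camera("scene")[:,:,::-1]
cv2.imwrite("pics/f.png",np.vstack([cv2.resize(im[155:285,310:490],None,fx=3,fy=3),cv2.resize(b[210:385,280:460],None,fx=3,fy=3)[:200*1+0]]) if 0 else np.hstack([cv2.resize(im[155:285,310:490],(400,289)),cv2.resize(b[220:350,270:450],(400,289))]))
```

```text
cap .5251 -.1185 [ 0.5248 -0.1199] 0.0427
honey .4659 -.1255 [ 0.4633 -0.1268] 0.0564
```

View pics/f.png

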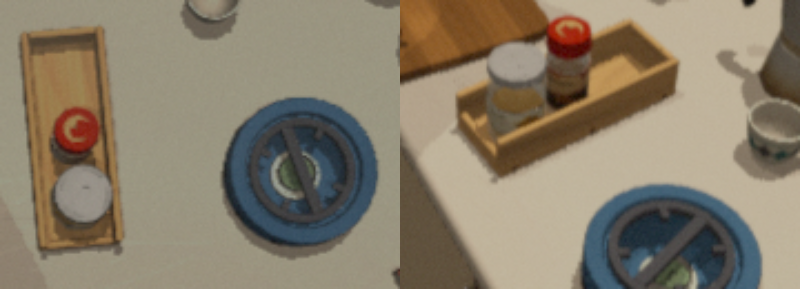

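Both jars stand upright in the rack, within 3 mm of where they were. The grate is seated, with the light in the cup below it and the gripper clear.

```bash
python3 -c "
from workcell import job
print(job.hand_in())"
```

```text
the job is handed in; nothing more can be done
None
```

The job is handed in at about 50 s: the tea light is seated in the candle cup about 2 mm off centre, the grate lies flat in the rim, and both jars are back upright in the rack within 3 mm of where they stood.

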